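Hang the spice caddy on the shelf rail and fill it

ROBOT

A 7-joint arm with a two-finger parallel gripper is mounted at the origin on a cart in front of the work surface, level with it; the furniture and walls round the work are solid. World frame = base frame: x ahead of the robot, y to its left, z up, the work surface at z = 0. Lengths are in m, angles in rad, forces in N, time in s.
With the tool pointing down it reaches from about 0.4 to 0.85 m from the base axis. Payload 4.5 kg.
Tool frame: the origin (TCP) lies between the finger pads; the fingertips stand r.tip_reach ahead of it and the grasp point (between the pads) lies 3 mm ahead of it (r.tip_reach is the distance from the TCP to the fingertips, in m); z points along the fingers, y is the line along which they close (so a half turn about z gives the same grasp; the last joint's range is limited). The gripper opens to 88 mm and grips with 3 to 60 N. Pads are 18 mm wide; open, the fingers measure 123 mm over their backs; the gripper's body (75 mm by 187 mm) begins 45 mm behind the grasp point.
Start: joints at [1.301, 0.689, -0.195, 1.565, 0.157, 0.902, -0.215], TCP at [0.187, -0.596, 0.261] pointing down, gripper open.
Joint ranges: [-3.01, 3.01], [-0.46, 2.08], [-1.47, 1.51], [0.13, 2.56], [-1, 4.14], [0.04, 2.09], [-2.66, 2.66]. Speed limits (rad/s): [2.57, 2.57, 3.14, 3.14, 3.14, 3.14, 3.14].

INTERFACE

Orientations are given as a unit quaternion [x, y, z, w].
In Python, from plant import r gives the robot as it stands.
- The arm moves only by the tool step_arm, never from a script. Its argument "motion" is a list of rows, each an object with "dp": the shift along the tool's x, y, z in mm, a list of three; "twist": the turn, a rotation vector about the tool's x, y, z in rad, a list of three; "hand": the opening, from -1 (shut) to 1 (fully open). In form: [{"dp": [dx, dy, dz], "twist": [rx, ry, rz], "hand": hand}, ...]. A call has 1 to 5 rows; each row is the pose to reach, as a shift and turn from the pose commanded when the call began, along the tool's axes at that moment; what a row does not reach only later rows make up. A row lasts 1/8 s, in which the tool goes at most 62.5 mm and 10.7 degrees, less where a joint would pass 70% of its speed; a pose out of reach is approached as far as the arm can. A call with a gripper value outside its range is refused whole. The fingers move at their own pace and stop on an object; "force" is the grip in N (left out, the last holds). Time passes only in rows, so rows that repeat a pose let the fingers close. It gives the time, the measured TCP pose, the force, the opening and the grip force at its end, in the units of the state.
- r.get_state(): the state, without advancing time (a new reading comes with each control period).
- r.snapshot(name): name is "scene" or "top" or "wrist"; returns a dict with "pixels" (420x560x3 uint8, red, green, blue), "depth" (420x560 float32, m along the optical axis (not along the pixel's ray), 0 where there is no reading), "fx", "fy", "cx", "cy" (pixels), "D" ([k1, k2, p1, p2, k3] as OpenCV has them; the pictures are not rectified), "xyz" and "orientation" of the camera in the world; the wrist camera has in their place "mount" (4x4, takes a point from camera to tool coordinates, whose origin is the TCP and whose axes are the flange's). Camera axes: x right, y down, z forward; pixel columns grow to the right and rows downward; lengths in m; the calibration is good to about 2 mm. A picture is of the moment at which its call begins: read the wrist's pose just before it.
- r.finish_job(): hands the job in; it is judged then, once.
Trained networks look in the newest picture that a camera, given by its name, has taken for a name from the list of things; names that differ only in an ending like _2 or _b are one class to them, and where a whole thing is asked for, a point or a joint stands for the part that bears it (a point fixed in the world has none). Each returns a list of dicts, best first, with "score" (0 to 1); they miss things now and then, are a little off and sometimes report something else, mostly with a low value. They report only what shows in the picture. A call takes as long as a camera call. They do not tell look-alikes from the thing itself.
- r.search_frame(camera, thing): "at" ([x, y, z] in m, in the coordinates of the camera as it stood for that picture, good to about 4 mm: the middle of the surface that is visible of it).
The state is a dict: "clock": time; "q": joint angles; "qd": joint speeds; "joint_torque": joint torques, N m; "tool_pos": TCP position; "eef_rot": TCP orientation; "contact_force": force on the tool from outside, world axes, zero at the start; "moment": the same for the moment, N m; "opening": opening from 0.0 (shut) to 1.0 (fully open); "finger_force": force on a finger pad.
Only numpy, scipy, OpenCV 4.12 (cv2) and the standard library are available. Lean on these libraries where they do the work, as an engineer would, in place of code of your own. Each camera call takes 0.05 s, during which the arm holds its last target. There are 200 camera calls.

TASK

Hang the green spice caddy on the rail under the worktop shelf, its bent-over lip draped over the upper bar near the middle so that it hangs straight, with the two spice jars standing upright in it, one in each pocket. Set things down rather than dropping them, tip nothing over, and leave the pepper mill, the lemon and the onion where they are.

Things in the scene. Friction and masses are not known exactly. Their poses are not given: they have to be found in the camera images.
- stand: worktop shelf stand, fixed: 12 mm dark steel legs at x = 0 and 110 mm, y = +-195 mm, two bright bars between the front legs (see rail_mid, rest_mid), a wooden board on top (see shelf_edge), a kitchen scale 44 mm high below it behind the bars (x > 20 mm). Origin on the worktop under the middle of the upper bar; x to the back (away from the robot), y along the bars, z up
- rail_mid (a point): middle of the axis of the upper bar, the hanging rail: 10 mm across, along the stand's y, at stand x = 0, z = 190 mm; 378 mm free between the legs; axes as the stand's
- rest_mid (a point): middle of the axis of the lower bar, against which the caddy's back rests: 10 mm across, at stand x = -5 mm, z = 120 mm; axes as the stand's
- shelf_edge (a point): middle of the board's lower front edge, at stand x = -20 mm, z = 325 mm; the board is 430 mm wide, 155 mm deep, 18 mm thick and carries two mugs and a candle. A vertical gripper does not fit below or beside it over a caddy on the rail: lean it back towards the robot. Axes as the stand's
- caddy: green sheet-steel spice caddy, loose, about 0.3 kg, 58 deep (x) x 196 wide (y) mm, open on top: front and side walls 42 mm high, 4 mm thick; back wall, outer face x = +29 mm, 95 mm high, with a bent-over lip (see caddy_lip). Hung properly its origin is about 40 mm in front of and 87 mm below the upper bar's axis. Origin: centre of the underside; x to the back (lip side), z up
- caddy_lip (a point): middle of the roof of the lip's slot (caddy frame 38, 0, 92 mm), which rests on top of the upper bar when hung. The lip is 150 mm wide and open below; slot from x = 29 (back wall) to 47 mm; the lip's flared foot ends at x = 53, z = 67 mm; axes as the caddy's
- caddy_grip (a point): middle of the handle's grip bar (caddy frame 0, 0, 118 mm). Handle: upright wooden plate across the caddy's middle, 12 mm thick (y), x -24 to 24 mm, top at z = 130 mm, finger slot at z 78 to 106 mm, solid bar at z 106 to 130 mm; axes as the caddy's
- pocket_left (a point): floor centre of the pocket on the caddy's +y side (caddy frame 0, 68, 4 mm); a snug jar pocket, inside 50 (x) x 52 (y) mm, between an inner wall (y 38 to 42, 42 mm high) and the side wall (y = 94); the narrow bay beside the handle stays empty; axes as the caddy's
- pocket_right (a point): floor centre of the pocket on the caddy's -y side (caddy frame 0, -68, 4 mm); else as pocket_left
- jar_a: spice jar, round, white with a dark printed sleeve and a dark cap, 41 mm across, 105 mm high, about 0.14 kg; origin: centre of its underside, z up
- jar_b: the other spice jar, of the same shape and size (41 mm across, 105 mm high) with a slightly different sleeve and cap; origin: centre of its underside, z up; the two are interchangeable
- mill: bystander: wooden pepper mill, 58 mm across, 170 mm high; origin: centre of its underside
- lemon: bystander: yellow lemon, 71 x 53 x 51 mm, lying; origin: centre of its underside
- onion: bystander: brown onion, 83 mm across, 94 mm high; origin: centre of its underside
Things that resemble listed ones, but are neither listed nor needed, are in the scene too. What is shaped like the jar_b but orange or turquoise is not meant.

How it is judged:
At the end, for the whole second after the job is handed in: Caddy hung by its lip on the upper bar (slot roof within 12 mm of the bar in x, 7 mm in height, 110 mm of its middle in y), upright and square to the bar within 7 degrees; spice jars in different pockets, on the floor within 10 mm, upright within 11 degrees; all at rest (x of caddy_lip in the frame of stand between -0.012 and 0.012 m and z of caddy_lip in the frame of stand between 0.188 and 0.202 m and y of caddy_lip in the frame of stand between -0.11 and 0.11 m and angle between caddy's own z axis and vertical below 0.12 rad and angle between the y axis of caddy and the y axis of stand, either way round below 0.12 rad and x of jar_a in the frame of caddy between -0.015 and 0.015 m and z of jar_a in the frame of caddy between -0.004 and 0.014 m and angle between each of jar_a, jar_b's own z axis and vertical below 0.2 rad and x of jar_b in the frame of caddy between -0.015 and 0.015 m and z of jar_b in the frame of caddy between -0.004 and 0.014 m and ((y of jar_a in the frame of caddy between 0.055 and 0.082 m and y of jar_b in the frame of caddy between -0.082 and -0.055 m) or (y of jar_b in the frame of caddy between 0.055 and 0.082 m and y of jar_a in the frame of caddy between -0.082 and -0.055 m)) and linear speed of each of caddy, jar_a, jar_b below 0.03 m/s); the robot touches nothing.
It fails at once if the pepper mill, the lemon or the onion is moved (over 30 mm) (distance of any of mill, lemon, onion from where it was at the start of the episode above 0.03 m).
It fails at once if the caddy or a spice jar falls freely more than about 20 mm ((linear speed of caddy above 0.65 m/s and contact force between caddy and the arm below 0.1 N and contact force between caddy and anything else below 0.1 N) or (linear speed of jar_a above 0.65 m/s and contact force between jar_a and the arm below 0.1 N and contact force between jar_a and anything else below 0.1 N) or (linear speed of jar_b above 0.65 m/s and contact force between jar_b and the arm below 0.1 N and contact force between jar_b and anything else below 0.1 N)).
It fails at once if a spice jar or the caddy is tipped over (angle between any of caddy, jar_a, jar_b's own z axis and vertical above 0.9 rad).
It also fails if it takes over 64 s, if anything falls off the work surface, if the arm or the gripper's body presses on something with over 40 N, if the wrist force passes 120 N, or if a joint passes its speed limit or range.

## Working session

There is one attempt and no reset: what is moved stays moved. The work goes in short steps, Python scripts to look and compute and a tool call to move; the robot and the scene stay as the last step left them, time stands still between calls to the robot, and variables do not carry over. Pictures are saved under pics/ and viewed, at most 13 in all, crops included, and the job is handed in when it is done.

Besides the shell and the picture viewer there is one more tool, called after ">>>" as name([rows], argument=value, ...), one row to a line, values as JSON. step_arm: Moves the arm, as the interface text tells. Its arguments: {"type":"object","properties":{"motion":{"type":"array"},"force":{"type":"number"}},"required":["motion"]}

```bash
ls; mkdir -p pics
cat > h.py <<'E'
import numpy as np, cv2
from scipy.spatial.transform import Rotation as R
from plant import r
def pose(s=None):
    s=s or r.get_state(); T=np.eye(4); T[:3,:3]=R.from_quat(s["eef_rot"]).as_matrix(); T[:3,3]=s["tool_pos"]; return T
def snap(n,save=None):
    T=pose(); p=r.snapshot(n)
    if n=="wrist": C=T@np.array(p["mount"])
    else:
        C=np.eye(4); C[:3,:3]=R.from_quat(p["orientation"]).as_matrix(); C[:3,3]=p["xyz"]
    p["C"]=C
    if save: cv2.imwrite("pics/"+save,p["pixels"][:,:,::-1])
    return p
def w(C,a): return (C@np.append(a,1))[:3]
def px(p,X):
    c=np.linalg.inv(p["C"])@np.append(X,1)
    K=np.array([[p["fx"],0,p["cx"]],[0,p["fy"],p["cy"]],[0,0,1.]])
    return cv2.projectPoints(c[:3].reshape(1,3),np.zeros(3),np.zeros(3),K,np.array(p["D"]))[0].ravel()
def cloud(p):
    K=np.array([[p["fx"],0,p["cx"]],[0,p["fy"],p["cy"]],[0,0,1.]])
    v,u=np.mgrid[:420,:560]
    n=cv2.undistortPoints(np.stack([u,v],-1).reshape(-1,1,2).astype(float),K,np.array(p["D"])).reshape(420,560,2)
    d=p["depth"]; P=np.dstack([n[...,0]*d,n[...,1]*d,d])
    P=P@p["C"][:3,:3].T+p["C"][:3,3]; P[d==0]=np.nan; return P
E
python3 - <<'E'
from h import *
np.set_printoptions(precision=3,suppress=True)
s=r.get_state(); print(s["tool_pos"],s["eef_rot"],s["opening"],r.tip_reach); print(pose()[:3,:3])
for n in ["scene","top"]:
    p=snap(n,n+"0.png"); print(n,p["C"][:3,3])
    for t in ["stand","caddy","jar_a","mill","lemon","onion"]:
        for d in r.search_frame(n,t): print(t,round(d["score"],2),w(p["C"],d["at"]),px(p,w(p["C"],d["at"])).round())
E
```

```text
pics
[ 0.187 -0.596  0.26 ] [ 0.988  0.151 -0.    -0.001] 0.999149286849309 0.022
[[ 0.954  0.299 -0.001]
 [ 0.299 -0.954  0.002]
 [-0.    -0.002 -1.   ]]
scene [-0.291  0.028  0.835]
stand 0.76 [0.63  0.137 0.344] [318. 117.]
stand 0.57 [0.366 0.018 0.049] [336. 276.]
caddy 0.56 [0.417 0.346 0.038] [222. 240.]
jar_a 0.74 [0.246 0.366 0.089] [189. 273.]
jar_a 0.65 [ 0.46  -0.064  0.072] [372. 250.]
jar_a 0.65 [0.192 0.305 0.081] [204. 299.]
jar_a 0.61 [0.422 0.078 0.073] [318. 249.]
mill 0.84 [0.52  0.445 0.095] [201. 196.]
lemon 0.71 [0.365 0.022 0.048] [335. 276.]
lemon 0.51 [0.52  0.447 0.097] [201. 195.]
onion 0.61 [0.298 0.486 0.059] [156. 256.]
top [0.292 0.225 1.47 ]
stand 0.96 [0.636 0.128 0.342] [307. 108.]
caddy 0.9 [0.426 0.357 0.04 ] [218. 215.]
jar_a 0.76 [0.434 0.075 0.109] [322. 208.]
jar_a 0.7 [ 0.474 -0.056  0.109] [371. 192.]
jar_a 0.56 [0.269 0.368 0.105] [212. 273.]
jar_a 0.54 [0.213 0.312 0.107] [233. 294.]
mill 0.57 [0.525 0.445 0.144] [180. 174.]
lemon 0.69 [0.373 0.017 0.046] [342. 232.]
lemon 0.65 [0.64  0.124 0.348] [309. 105.]
onion 0.92 [0.316 0.489 0.067] [168. 255.]
```

View pics/scene0.png

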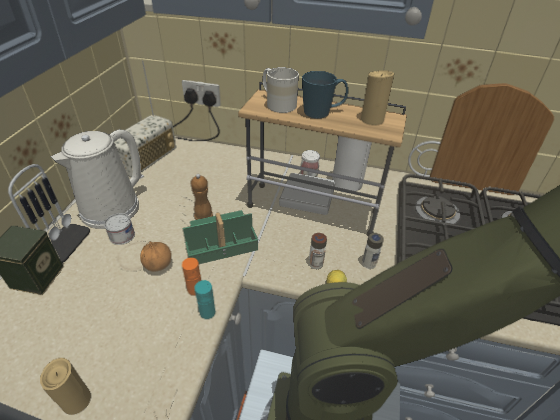

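View pics/top0.png

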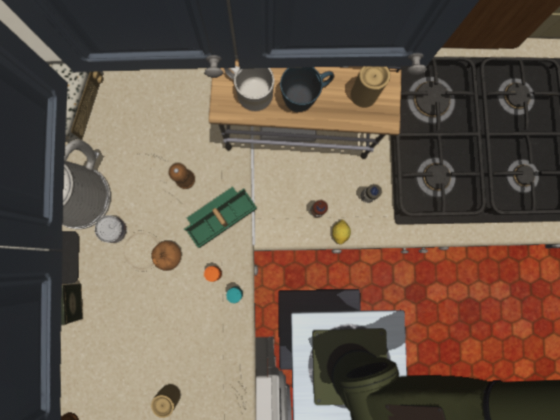

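The scene picture shows the caddy at about (220,238), the brown-capped jar at (318,250) and the dark-capped jar at (373,250). The orange and turquoise decoys are at (192,276) and (205,300), and the stand is at (315,170). The top picture agrees. Next I'll measure from the depth.

Run:
```python
from h import *
np.set_printoptions(precision=4,suppress=True)
for n in ["top","scene"]:
    p=snap(n); P=cloud(p); im=p["pixels"]; hsv=cv2.cvtColor(im,cv2.COLOR_RGB2HSV)
    X=P.reshape(-1,3); H=hsv.reshape(-1,3)
    near=(np.hypot(X[:,0]-.43,X[:,1]-.36)<.16)&(H[:,0]>55)&(H[:,0]<92)&(H[:,1]>90)&(X[:,2]>0.005)
    Q=X[near]; print(n,"green",near.sum(),Q.max(0),Q.min(0))
    print(np.histogram(Q[:,2],bins=np.arange(0,.15,.01))[0])
    rect=cv2.minAreaRect(Q[:,:2].astype(np.float32)); print("rect",rect)
    for lo,hi in [(.033,.055),(.08,.11)]:
        q=Q[(Q[:,2]>lo)&(Q[:,2]<hi)]
        if len(q)>10: print(lo,len(q),cv2.minAreaRect(q[:,:2].astype(np.float32)), np.median(q[:,2]))
    # handle top
    q=X[(np.hypot(X[:,0]-.43,X[:,1]-.36)<.06)&(X[:,2]>.115)&(X[:,2]<.15)]
    print("handle",len(q),q.mean(0),q[:,2].max(),cv2.minAreaRect(q[:,:2].astype(np.float32)))
    for c in [(.434,.075),(.474,-.056)]:
        q=X[(np.hypot(X[:,0]-c[0],X[:,1]-c[1])<.035)&(X[:,2]>.01)]; t=q[q[:,2]>.095]
        print("jar",c,len(q),q[:,2].max(),np.median(t,0),cv2.minEnclosingCircle(t[:,:2].astype(np.float32)))
    print("table",[np.nanmedian(X[(np.hypot(X[:,0]-a,X[:,1]-b)<.02),2]) for a,b in [(.45,.2),(.47,.0)]])
    # board
    q=X[(X[:,2]>.33)&(X[:,2]<.35)&(X[:,0]<.85)&(X[:,0]>.45)&(abs(X[:,1]-.12)<.3)]; print("board",len(q),cv2.minAreaRect(q[:,:2].astype(np.float32)),np.median(q[:,2]))
    # bars
    for lo,hi in [(.17,.21),(.105,.14)]:
        q=X[(X[:,2]>lo)&(X[:,2]<hi)&(X[:,0]<.64)&(X[:,0]>.45)&(abs(X[:,1]-.12)<.17)]
        if len(q)>20: 
            k=np.polyfit(q[:,1],q[:,0],1); print("bar",len(q),k,np.median(q,0),np.percentile(q[:,2],[2,98]))
```

```text
top green 824 [0.4892 0.4333 0.104 ] [0.3459 0.2563 0.005 ]
[310  42   0  11  94   3   0   0   8 326  30   0   0   0]
rect ((0.42273563146591187, 0.35199400782585144), (0.07405447214841843, 0.18337340652942657), 34.50557327270508)
0.033 107 ((0.4130419194698334, 0.3416074514389038), (0.04691699147224426, 0.17683695256710052), 35.024227142333984) 0.04435387677081071
0.08 364 ((0.4439936876296997, 0.36803877353668213), (0.02083982154726982, 0.14321836829185486), 34.50557327270508) 0.09603755150877435
handle 86 [0.4154 0.3478 0.1299] 0.13479892369546032 ((0.41572433710098267, 0.34808018803596497), (0.04801662266254425, 0.011713828891515732), 32.5244026184082)
jar (0.434, 0.075) 244 0.11513433224610048 [0.4361 0.0807 0.1062] ((0.43662142753601074, 0.0799802839756012), 0.020642906427383423)
jar (0.474, -0.056) 290 0.11348090547549905 [ 0.4765 -0.0646  0.1062] ((0.47681716084480286, -0.06541211903095245), 0.020935608074069023)
table [np.float64(0.0006928736748004205), np.float64(0.0008686508278352711)]
board 7406 ((0.6636151075363159, 0.1295737326145172), (0.43154507875442505, 0.1537126898
[... 586 characters left out ...]
99127, 0.3481186330318451), (0.049871981143951416, 0.01205348875373602), 33.16164016723633)
jar (0.434, 0.075) 490 0.10752636277482386 [0.4302 0.0796 0.1039] ((0.4330388605594635, 0.07913963496685028), 0.021929718554019928)
jar (0.474, -0.056) 501 0.10741060963442839 [ 0.4696 -0.0651  0.1037] ((0.4735105335712433, -0.06559301167726517), 0.020839806646108627)
table [np.float64(-0.001428443484833175), np.float64(-0.001027986533536307)]
board 3676 ((0.6625655293464661, 0.13045187294483185), (0.42915719747543335, 0.1572258472442627), 85.41310119628906) 0.34147146789340926
bar 428 [0.0794 0.5938] [0.6024 0.11   0.1917] [0.1857 0.1959]
bar 396 [0.0933 0.5867] [0.5976 0.1103 0.1218] [0.1149 0.1259]
```

Everything agrees with the listed sizes: handle at (0.4145, 0.348), caddy yaw about 34°, rail at (0.606, 0.134) with yaw -4.5°. I'll move towards the dark-capped jar.

>>> step_arm([
  {"dp": [50, -48, 0], "twist": [0, 0, 0], "hand": 1},
  {"dp": [100, -96, 0], "twist": [0, 0, 0], "hand": 1},
  {"dp": [140, -136, 0], "twist": [0, 0, 0], "hand": 1},
  {"dp": [180, -175, 0], "twist": [0, 0, 0], "hand": 1},
  {"dp": [216, -210, 0], "twist": [0, 0, 0], "hand": 1},
])

```text
clock: 1.42
tool_pos: [0.3315, -0.3292, 0.2611]
eef_rot: [0.988, 0.152, 0.0, 0.0]
contact_force: [1.7, -1.6, 0.3]
opening: 0.998
finger_force: 0.0
```

>>> step_arm([
  {"dp": [40, -38, 0], "twist": [0, 0, 0], "hand": 1},
  {"dp": [80, -76, 10], "twist": [0, 0, 0], "hand": 1},
  {"dp": [120, -115, 20], "twist": [0, 0, 0], "hand": 1},
  {"dp": [160, -154, 30], "twist": [0, 0, 0], "hand": 1},
  {"dp": [160, -154, 30], "twist": [0, 0, 0], "hand": 1},
])

```text
clock: 2.05
tool_pos: [0.4393, -0.1315, 0.2304]
eef_rot: [0.988, 0.156, 0.001, -0.001]
contact_force: [-0.3, -1.2, 0.1]
opening: 1.001
finger_force: 0.0
```

```bash
cat >> h.py <<'E'
np.set_printoptions(precision=4,suppress=True)
def go(pos,Rt=None,T=None):
    T=pose() if T is None else T
    d=T[:3,:3].T@(np.array(pos)-T[:3,3])*1000
    t=np.zeros(3) if Rt is None else R.from_matrix(T[:3,:3].T@Rt).as_rotvec()
    print("dp",d.round(1),"twist",t.round(3))
def tool(yaw,lean):
    """tool y along -(stand/caddy y) rotated by yaw(deg); lean: tool z tilts towards +x"""
    y=np.deg2rad(yaw); Z=R.from_euler('z',y).as_matrix()
    l=np.deg2rad(lean); z=np.array([np.sin(l),0,-np.cos(l)]); yy=np.array([0,-1.,0]); x=np.cross(yy,z)
    return Z@np.stack([x,yy,z],1)
def top(X,c,lo,rad=.03):
    q=X[(np.hypot(X[:,0]-c[0],X[:,1]-c[1])<rad)&(X[:,2]>lo)]
    return len(q),np.median(q[:,2]),cv2.minEnclosingCircle(q[:,:2].astype(np.float32))
E
python3 - <<'E'
from h import *
s=r.get_state(); print(s["clock"],s["tool_pos"],s["q"]); print(pose()[:3,:3])
p=snap("wrist","w1.png"); X=cloud(p).reshape(-1,3)
for d in r.search_frame("wrist","jar_b"): print(d["score"],w(p["C"],d["at"]))
for c in [(.475,-.065),(.435,.08)]:
    try: print(top(X,c,.095))
    except Exception as e: print(e)
go([.475,-.065,.093])
E
```

```text
2.05 [ 0.4393 -0.1315  0.2304] [ 0.2777  0.5292 -0.1304  2.0869  0.1247  0.5315 -1.1993]
[[ 0.9511  0.3089  0.0015]
 [ 0.3089 -0.9511  0.0024]
 [ 0.0022 -0.0018 -1.    ]]
0.8 [0.4416 0.0644 0.0706]
0.59 [ 0.4772 -0.0696  0.1057]
(9174, np.float64(0.28541023351001293), ((0.4709942936897278, -0.0667162835597992), 0.025995641946792603))
(1133, np.float64(0.10404494538949932), ((0.43615618348121643, 0.07616903632879257), 0.020284397527575493))
dp [ 57.8 -56.7 137.7] twist [0. 0. 0.]
```

>>> step_arm([
  {"dp": [20, -20, 5], "twist": [0, 0, 0], "hand": 1},
  {"dp": [40, -40, 10], "twist": [0, 0, 0], "hand": 1},
  {"dp": [57, -57, 20], "twist": [0, 0, 0], "hand": 1},
  {"dp": [57, -57, 20], "twist": [0, 0, 0], "hand": 1},
])

```text
clock: 2.65
tool_pos: [0.4742, -0.0655, 0.2105]
eef_rot: [0.988, 0.151, -0.0, -0.0]
contact_force: [-0.3, -0.2, 1.6]
opening: 1.004
finger_force: 0.0
```

Run:
```python
from h import *
s=r.get_state(); print(s["clock"],s["tool_pos"])
p=snap("wrist","w2.png"); X=cloud(p).reshape(-1,3); X=X[X[:,2]<.15]
for d in r.search_frame("wrist","jar_b"): print(d["score"],w(p["C"],d["at"]))
for c in [(.475,-.066),(.435,.08)]:
    try: print(top(X,c,.095))
    except Exception as e: print(e)
go([.475,-.066,.093])
```

```text
2.65 [ 0.4742 -0.0655  0.2105]
0.96 [0.4422 0.0734 0.0945]
0.75 [ 0.4832 -0.0631  0.1012]
(2480, np.float64(0.10494180707990339), ((0.4760064482688904, -0.0636843889951706), 0.020501378923654556))
(2829, np.float64(0.1048151021720346), ((0.4364849030971527, 0.08185942471027374), 0.0212993323802948))
dp [  2.   -0.9 117.9] twist [0. 0. 0.]
```

View pics/w2.png

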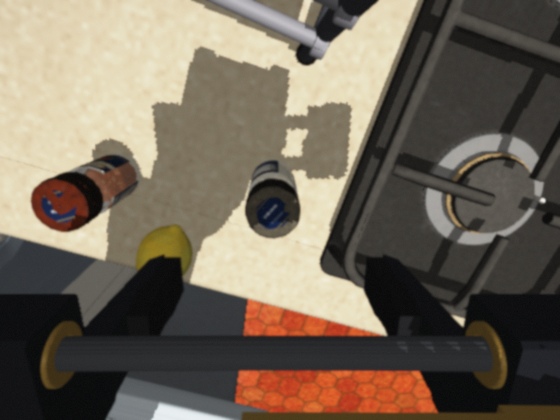

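The wrist picture shows the dark-capped jar at (272,207) between the open fingers. The brown-capped jar is at (75,200) and the lemon at (165,250). I'll descend and grasp.

>>> step_arm([
  {"dp": [2, 0, 40], "twist": [0, 0, 0], "hand": 1},
  {"dp": [2, 0, 80], "twist": [0, 0, 0], "hand": 1},
  {"dp": [2, 0, 105], "twist": [0, 0, 0], "hand": 1},
  {"dp": [2, 0, 118], "twist": [0, 0, 0], "hand": 1},
  {"dp": [2, 0, 118], "twist": [0, 0, 0], "hand": 1},
])

```text
clock: 3.38
tool_pos: [0.4757, -0.0657, 0.0926]
eef_rot: [0.989, 0.15, -0.0, 0.0]
contact_force: [-0.1, -0.9, 0.3]
opening: 1.005
finger_force: 0.0
```

>>> step_arm([
  {"dp": [0, 0, 0], "twist": [0, 0, 0], "hand": -0.3},
  {"dp": [0, 0, 0], "twist": [0, 0, 0], "hand": -0.5},
  {"dp": [0, 0, 0], "twist": [0, 0, 0], "hand": -0.6},
  {"dp": [0, 0, 0], "twist": [0, 0, 0], "hand": -0.6},
  {"dp": [0, 0, 0], "twist": [0, 0, 0], "hand": -0.6},
], force=15)

```text
clock: 4.0
tool_pos: [0.4762, -0.0645, 0.0928]
eef_rot: [0.988, 0.151, 0.0, 0.0]
contact_force: [0.3, 0.6, 1.2]
opening: 0.459
finger_force: 14.6
```

>>> step_arm([
  {"dp": [0, 0, -30], "twist": [0, 0, 0], "hand": -0.6},
  {"dp": [0, 0, -70], "twist": [0, 0, 0], "hand": -0.6},
  {"dp": [0, 0, -120], "twist": [0, 0, 0], "hand": -0.6},
  {"dp": [0, 0, -160], "twist": [0, 0, 0], "hand": -0.6},
  {"dp": [0, 0, -160], "twist": [0, 0, 0], "hand": -0.6},
])

```text
clock: 4.62
tool_pos: [0.4776, -0.0647, 0.2551]
eef_rot: [0.989, 0.151, 0.003, 0.001]
contact_force: [-0.5, 0.0, -1.9]
opening: 0.46
finger_force: 15.0
```

Run:
```python
from h import *
s=r.get_state(); print(s["clock"],s["tool_pos"],s["opening"],s["contact_force"])
c,sn=np.cos(np.deg2rad(33.7)),np.sin(np.deg2rad(33.7))
o=np.array([.4145,.348])
print("R",o+.068*np.array([sn,-c]),"L",o+.068*np.array([-sn,c]))
go([.377,.405,.253],tool(33.7,0));
```

```text
4.625 [ 0.4776 -0.0647  0.2551] 0.45994898385581956 [-0.5433  0.0017 -1.8821]
R [0.4522 0.2914] L [0.3768 0.4046]
dp [  44.4 -478.3    1.3] twist [ 0.003 -0.005 -0.285]
```

>>> step_arm([
  {"dp": [4, -45, 0], "twist": [0, 0, 0], "hand": -0.6},
  {"dp": [9, -100, 0], "twist": [0, 0, 0], "hand": -0.6},
  {"dp": [14, -150, 0], "twist": [0, 0, 0], "hand": -0.6},
  {"dp": [18, -200, 0], "twist": [0, 0, 0], "hand": -0.6},
  {"dp": [22, -240, 0], "twist": [0, 0, 0], "hand": -0.6},
])

```text
clock: 5.25
tool_pos: [0.4236, 0.1727, 0.2511]
eef_rot: [0.988, 0.152, -0.002, 0.0]
contact_force: [-0.6, 0.7, -1.2]
opening: 0.456
finger_force: 15.0
```

>>> step_arm([
  {"dp": [4, -50, 0], "twist": [0, 0, -0.07], "hand": -0.6},
  {"dp": [9, -100, 0], "twist": [0, 0, -0.14], "hand": -0.6},
  {"dp": [14, -150, 0], "twist": [0, 0, -0.21], "hand": -0.6},
  {"dp": [18, -195, 0], "twist": [0, 0, -0.285], "hand": -0.6},
  {"dp": [18, -195, 0], "twist": [0, 0, -0.285], "hand": -0.6},
])

```text
clock: 5.88
tool_pos: [0.3815, 0.3664, 0.2509]
eef_rot: [0.956, 0.294, -0.001, -0.001]
contact_force: [0.1, -0.1, -0.7]
opening: 0.456
finger_force: 15.0
```

Run:
```python
from h import *
s=r.get_state(); print(s["clock"],s["tool_pos"],s["opening"],s["contact_force"])
p=snap("wrist","w3.png"); X=cloud(p).reshape(-1,3)
q=X[(np.hypot(X[:,0]-.4145,X[:,1]-.348)<.05)&(X[:,2]>.118)&(X[:,2]<.14)]
if len(q)>20: print(len(q),q.mean(0),cv2.minAreaRect(q[:,:2].astype(np.float32)))
q=X[(np.hypot(X[:,0]-.4145,X[:,1]-.348)<.15)&(X[:,2]>.085)&(X[:,2]<.102)]
if len(q)>20: print(len(q),q.mean(0),cv2.minAreaRect(q[:,:2].astype(np.float32)))
go([.377,.405,.253],tool(33.7,0));
```

```text
5.875 [0.3815 0.3664 0.2509] 0.4561927310563806 [ 0.0629 -0.136  -0.6616]
1033 [0.416  0.351  0.1284] ((0.4149804413318634, 0.3494415581226349), (0.04735303670167923, 0.012233034707605839), 33.56885528564453)
6485 [0.444  0.3699 0.0947] ((0.4043601155281067, 0.3838796019554138), (0.10690973699092865, 0.24537163972854614), 63.56892776489258)
dp [ 18.6 -37.7  -2.2] twist [0.    0.003 0.004]
```

View pics/w3.png

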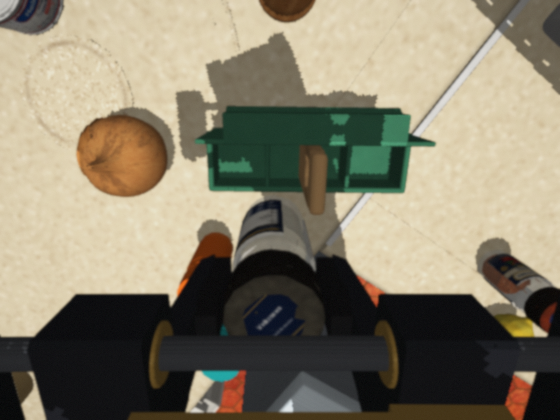

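The wrist picture shows the held jar at (275,290), the caddy at (310,155) with its lip to the back (top of the picture), and the onion at (122,155). Next I'll go over the left pocket and lower the jar.

>>> step_arm([
  {"dp": [8, -15, 0], "twist": [0, 0, 0], "hand": -0.6},
  {"dp": [19, -38, 0], "twist": [0, 0, 0.004], "hand": -0.6},
  {"dp": [19, -38, 0], "twist": [0, 0, 0.004], "hand": -0.6},
  {"dp": [19, -38, 0], "twist": [0, 0, 0.004], "hand": -0.6},
])

```text
clock: 6.42
tool_pos: [0.3792, 0.4033, 0.2523]
eef_rot: [0.958, 0.288, -0.0, 0.001]
contact_force: [0.1, -0.6, -2.0]
opening: 0.459
finger_force: 15.0
```

Run:
```python
from h import *
s=r.get_state(); print(s["clock"],s["tool_pos"],s["opening"],s["contact_force"])
p=snap("wrist","w4.png"); X=cloud(p).reshape(-1,3)
q=X[(np.hypot(X[:,0]-.4145,X[:,1]-.348)<.05)&(X[:,2]>.12)&(X[:,2]<.14)]
if len(q)>20: print(len(q),q.mean(0),cv2.minAreaRect(q[:,:2].astype(np.float32)))
go([.3775,.4055,.097],tool(33.6,0));
```

```text
6.425 [0.3792 0.4033 0.2523] 0.4593295442102077 [ 0.0524 -0.6415 -2.0003]
1002 [0.4157 0.3515 0.1283] ((0.41493943333625793, 0.34963303804397583), (0.047310858964920044, 0.012438853271305561), 33.7447509765625)
dp [ -0.   -3.2 155.4] twist [ 0.001  0.001 -0.003]
```

>>> step_arm([
  {"dp": [0, -2, 30], "twist": [0, 0, 0], "hand": -0.6},
  {"dp": [0, -2, 65], "twist": [0, 0, 0], "hand": -0.6},
  {"dp": [0, -2, 95], "twist": [0, 0, 0], "hand": -0.6},
  {"dp": [0, -2, 106], "twist": [0, 0, 0], "hand": -0.6},
  {"dp": [0, -2, 106], "twist": [0, 0, 0], "hand": -0.6},
])

```text
clock: 7.1
tool_pos: [0.378, 0.4057, 0.1466]
eef_rot: [0.958, 0.288, -0.0, 0.0]
contact_force: [0.3, 0.1, -0.5]
opening: 0.457
finger_force: 15.0
```

Run:
```python
from h import *
for i in range(3):
    s=r.get_state(); print(s["clock"],s["tool_pos"],s["contact_force"]); p=snap("wrist")
go([.3775,.4057,.097],tool(33.6,0)); 
cv2.imwrite("pics/w5.png",p["pixels"][:,:,::-1])
```

```text
7.1 [0.378  0.4057 0.1466] [ 0.347   0.1327 -0.5084]
7.15 [0.3783 0.4063 0.1473] [ 0.8523  0.576  -1.6476]
7.2 [0.3784 0.4066 0.1477] [-0.3663 -0.2255 -1.6363]
dp [-1.5  0.5 50.9] twist [-0.001 -0.002 -0.002]
```

View pics/w5.png

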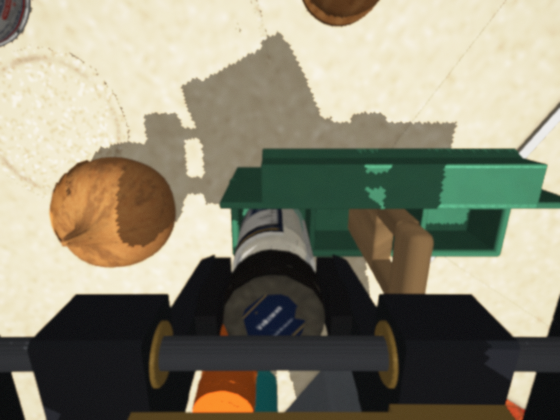

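The wrist picture shows the jar's lower part (270,230) between the left pocket's walls (235 to 312). I'll keep lowering.

>>> step_arm([
  {"dp": [-1, 0, 15], "twist": [0, 0, 0], "hand": -0.6},
  {"dp": [-1, 0, 30], "twist": [0, 0, 0], "hand": -0.6},
  {"dp": [-1, 0, 40], "twist": [0, 0, 0], "hand": -0.6},
  {"dp": [-1, 0, 47], "twist": [0, 0, 0], "hand": -0.6},
  {"dp": [-1, 0, 49], "twist": [0, 0, 0], "hand": -0.6},
])

```text
clock: 7.88
tool_pos: [0.3768, 0.4056, 0.0971]
eef_rot: [0.958, 0.288, -0.0, 0.0]
contact_force: [-0.1, 0.2, -1.5]
opening: 0.459
finger_force: 15.0
```

Run:
```python
from h import *
s=r.get_state(); print(s["clock"],s["tool_pos"],s["contact_force"])
go([.3775,.4057,.097],tool(33.6,0));
```

```text
7.875 [0.3768 0.4056 0.0971] [-0.106   0.2394 -1.5478]
dp [0.7 0.3 0. ] twist [ 0.     0.001 -0.002]
```

>>> step_arm([
  {"dp": [0, 0, 1.5], "twist": [0, 0, 0], "hand": -0.6},
  {"dp": [0, 0, 2], "twist": [0, 0, 0], "hand": -0.6},
  {"dp": [0, 0, 2], "twist": [0, 0, 0], "hand": -0.6},
])

```text
clock: 8.25
tool_pos: [0.3771, 0.4059, 0.0968]
eef_rot: [0.958, 0.288, 0.0, -0.0]
contact_force: [-1.4, -0.5, 6.1]
opening: 0.458
finger_force: 15.0
```

>>> step_arm([
  {"dp": [0, 0, 0], "twist": [0, 0, 0], "hand": 0},
  {"dp": [0, 0, 0], "twist": [0, 0, 0], "hand": 0.3},
  {"dp": [0, 0, 0], "twist": [0, 0, 0], "hand": 0.3},
  {"dp": [0, 0, -25], "twist": [0, 0, 0], "hand": 0.3},
  {"dp": [0, 0, -60], "twist": [0, 0, 0], "hand": 0.3},
])

```text
clock: 8.88
tool_pos: [0.3765, 0.4052, 0.1555]
eef_rot: [0.958, 0.288, -0.001, 0.001]
contact_force: [0.2, 0.0, -0.1]
opening: 0.647
finger_force: 0.0
```

>>> step_arm([
  {"dp": [0, 0, -40], "twist": [0, 0, 0], "hand": 0.3},
  {"dp": [0, 0, -90], "twist": [0, 0, 0], "hand": 0.6},
  {"dp": [-40, 30, -90], "twist": [0, 0, 0], "hand": 1},
  {"dp": [-40, 30, -90], "twist": [0, 0, 0], "hand": 1},
])

```text
clock: 9.38
tool_pos: [0.3588, 0.3542, 0.2458]
eef_rot: [0.958, 0.287, -0.002, 0.002]
contact_force: [0.7, 0.0, 0.9]
opening: 0.968
finger_force: 0.0
```

Run:
```python
from h import *
s=r.get_state(); print(s["clock"],s["tool_pos"],s["contact_force"])
p=snap("wrist","w6.png"); X=cloud(p).reshape(-1,3);X=X[X[:,2]<.15]
q=X[(np.hypot(X[:,0]-.4145,X[:,1]-.348)<.04)&(X[:,2]>.118)&(X[:,2]<.14)]
if len(q)>20: print(len(q),q.mean(0),cv2.minAreaRect(q[:,:2].astype(np.float32)))
print(top(X,(.377,.405),.1))
p=snap("top","t6.png");X=cloud(p).reshape(-1,3);print(top(X,(.377,.405),.1)); print(top(X,(.436,.08),.095))
go([.436,.080,.093+.16],tool(20,0))
```

```text
9.375 [0.3588 0.3542 0.2458] [0.6772 0.0194 0.9176]
1176 [0.4152 0.3506 0.1285] ((0.41443929076194763, 0.3491278886795044), (0.04821867123246193, 0.012275145389139652), 33.506492614746094)
(2230, np.float64(0.10904010457150914), ((0.37678009271621704, 0.4060778021812439), 0.020357361063361168))
(205, np.float64(0.5776165881584318), ((0.37184542417526245, 0.39722490310668945), 0.027690697461366653))
(186, np.float64(0.10574515416894326), ((0.4367021322250366, 0.08039258420467377), 0.020348336547613144))
dp [-90.4 274.1  -7.2] twist [-0.    -0.     0.235]
```

View pics/w6.png

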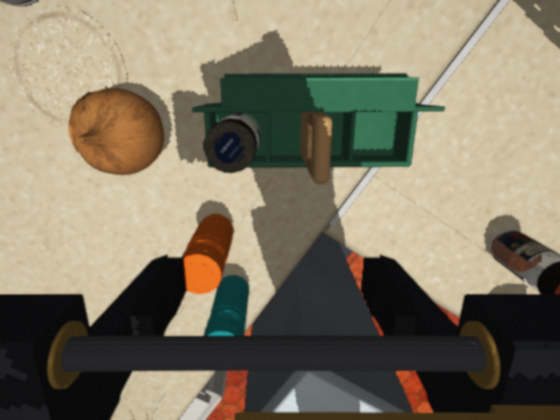

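The wrist picture shows the jar upright in the left pocket at (233,143), with the right pocket empty at (380,130). Jar top height is 0.109, as it should be. Now the second jar.

>>> step_arm([
  {"dp": [-16, 50, 0], "twist": [0, 0, 0.05], "hand": 1},
  {"dp": [-35, 105, 0], "twist": [0, 0, 0.1], "hand": 1},
  {"dp": [-53, 160, 0], "twist": [0, 0, 0.15], "hand": 1},
  {"dp": [-70, 215, 10], "twist": [0, 0, 0.2], "hand": 1},
  {"dp": [-85, 260, 20], "twist": [0, 0, 0.235], "hand": 1},
])

```text
clock: 10.1
tool_pos: [0.4345, 0.0937, 0.2253]
eef_rot: [0.985, 0.173, 0.001, -0.0]
contact_force: [0.4, -0.6, -0.2]
opening: 1.005
finger_force: 0.0
```

>>> step_arm([
  {"dp": [-2, 14, 20], "twist": [0, 0, 0], "hand": 1},
  {"dp": [-2, 14, 20], "twist": [0, 0, 0], "hand": 1},
  {"dp": [-2, 14, 20], "twist": [0, 0, 0], "hand": 1},
])

```text
clock: 10.48
tool_pos: [0.4363, 0.0828, 0.2059]
eef_rot: [0.985, 0.175, 0.0, -0.0]
contact_force: [-0.1, -0.2, 1.0]
opening: 1.005
finger_force: 0.0
```

Run:
```python
from h import *
s=r.get_state(); print(s["clock"],s["tool_pos"],s["contact_force"])
p=snap("wrist"); X=cloud(p).reshape(-1,3);X=X[X[:,2]<.15]
n,z,c=top(X,(.4365,.081),.095); print(n,z,c)
go([*c[0],.093],tool(20,0))
```

```text
10.475 [0.4363 0.0828 0.2059] [-0.1334 -0.2017  1.0335]
2526 0.10490653155393458 ((0.4361088275909424, 0.0811275914311409), 0.020461492240428925)
dp [ -0.9   1.7 113.1] twist [-0.001 -0.001  0.003]
```

>>> step_arm([
  {"dp": [-1, 1.5, 40], "twist": [0, 0, 0], "hand": 1},
  {"dp": [-1, 1.5, 80], "twist": [0, 0, 0], "hand": 1},
  {"dp": [-1, 1.5, 105], "twist": [0, 0, 0], "hand": 1},
  {"dp": [-1, 1.5, 113], "twist": [0, 0, 0], "hand": 1},
  {"dp": [-1, 1.5, 113], "twist": [0, 0, 0], "hand": 1},
])

```text
clock: 11.15
tool_pos: [0.4356, 0.0802, 0.093]
eef_rot: [0.985, 0.175, 0.0, -0.0]
contact_force: [0.4, 0.2, -0.4]
opening: 1.001
finger_force: 0.0
```

>>> step_arm([
  {"dp": [0, 0, 0], "twist": [0, 0, 0], "hand": -0.3},
  {"dp": [0, 0, 0], "twist": [0, 0, 0], "hand": -0.5},
  {"dp": [0, 0, 0], "twist": [0, 0, 0], "hand": -0.6},
  {"dp": [0, 0, 0], "twist": [0, 0, 0], "hand": -0.6},
  {"dp": [0, 0, 0], "twist": [0, 0, 0], "hand": -0.6},
], force=15)

```text
clock: 11.78
tool_pos: [0.4353, 0.0794, 0.0928]
eef_rot: [0.985, 0.174, 0.0, 0.0]
contact_force: [-0.8, -0.4, -0.4]
opening: 0.456
finger_force: 14.9
```

>>> step_arm([
  {"dp": [0, 0, -30], "twist": [0, 0, 0], "hand": -0.6},
  {"dp": [0, 0, -70], "twist": [0, 0, 0], "hand": -0.6},
  {"dp": [0, 0, -120], "twist": [0, 0, 0], "hand": -0.6},
  {"dp": [0, 0, -160], "twist": [0, 0, 0], "hand": -0.6},
  {"dp": [0, 0, -160], "twist": [0, 0, 0], "hand": -0.6},
])

```text
clock: 12.4
tool_pos: [0.4366, 0.0796, 0.2549]
eef_rot: [0.985, 0.174, 0.003, -0.0]
contact_force: [-0.5, -0.8, -1.7]
opening: 0.458
finger_force: 15.0
```

>>> step_arm([
  {"dp": [18, -40, 0], "twist": [0, 0, -0.06], "hand": -0.6},
  {"dp": [40, -90, 0], "twist": [0, 0, -0.12], "hand": -0.6},
  {"dp": [64, -140, 0], "twist": [0, 0, -0.18], "hand": -0.6},
  {"dp": [80, -175, 0], "twist": [0, 0, -0.23], "hand": -0.6},
  {"dp": [87, -192, 0], "twist": [0, 0, -0.237], "hand": -0.6},
])

```text
clock: 13.02
tool_pos: [0.4501, 0.2914, 0.2509]
eef_rot: [0.957, 0.291, -0.001, 0.0]
contact_force: [-0.2, -0.8, -1.7]
opening: 0.456
finger_force: 15.0
```

>>> step_arm([
  {"dp": [0, 0, 0], "twist": [0, 0, 0], "hand": -0.6},
  {"dp": [0, 0, 0], "twist": [0, 0, 0], "hand": -0.6},
])

```text
clock: 13.28
tool_pos: [0.4512, 0.2869, 0.2521]
eef_rot: [0.958, 0.288, -0.001, 0.001]
contact_force: [-0.2, -0.6, -1.5]
opening: 0.457
finger_force: 15.0
```

Run:
```python
from h import *
s=r.get_state(); print(s["clock"],s["tool_pos"],s["contact_force"],s["opening"])
go([.4524,.2925,.097],tool(33.6,0))
```

```text
13.275 [0.4512 0.2869 0.2521] [-0.2286 -0.5926 -1.537 ] 0.45704881034910577
dp [  4.5  -4.3 155.1] twist [ 0.002  0.003 -0.003]
```

>>> step_arm([
  {"dp": [3, -4, 15], "twist": [0, 0, 0], "hand": -0.6},
  {"dp": [3, -4, 50], "twist": [0, 0, 0], "hand": -0.6},
  {"dp": [3, -4, 85], "twist": [0, 0, 0], "hand": -0.6},
  {"dp": [3, -4, 103], "twist": [0, 0, 0], "hand": -0.6},
  {"dp": [3, -4, 103], "twist": [0, 0, 0], "hand": -0.6},
])

```text
clock: 13.9
tool_pos: [0.4506, 0.2931, 0.1479]
eef_rot: [0.957, 0.289, -0.002, 0.001]
contact_force: [-0.8, -0.5, -0.8]
opening: 0.459
finger_force: 15.0
```

Run:
```python
from h import *
p=snap("wrist","w7.png"); p=snap("wrist")
s=r.get_state(); print(s["clock"],s["tool_pos"],s["contact_force"],s["opening"])
go([.4522,.2925,.097],tool(33.6,0))
X=cloud(p).reshape(-1,3)
q=X[(np.hypot(X[:,0]-.4145,X[:,1]-.348)<.03)&(X[:,2]>.122)&(X[:,2]<.14)]
if len(q)>20: print(len(q),q.mean(0),cv2.minAreaRect(q[:,:2].astype(np.float32)))
```

```text
14.0 [0.4517 0.2942 0.1498] [-0.7485  0.3536 -1.2504] 0.4565938904148079
dp [-0.5  1.7 52.8] twist [ 0. -0. -0.]
1902 [0.4227 0.3527 0.128 ] ((0.41992059350013733, 0.35179534554481506), (0.03671727329492569, 0.012392139062285423), 32.65572738647461)
```

View pics/w7.png

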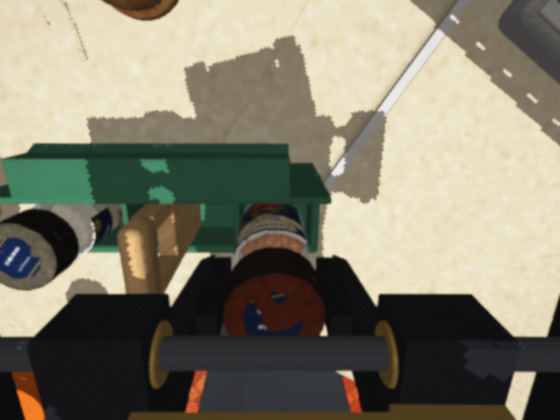

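The wrist picture shows the jar (270,240) between the right pocket's walls (242 to 315). I'll lower it, set it down and release.

>>> step_arm([
  {"dp": [-1, 2, 10], "twist": [0, 0, 0], "hand": -0.6},
  {"dp": [-1, 2, 28], "twist": [0, 0, 0], "hand": -0.6},
  {"dp": [-1, 2, 42], "twist": [0, 0, 0], "hand": -0.6},
  {"dp": [-1, 2, 50], "twist": [0, 0, 0], "hand": -0.6},
  {"dp": [-1, 2, 52], "twist": [0, 0, 0], "hand": -0.6},
])

```text
clock: 14.62
tool_pos: [0.4516, 0.2922, 0.0972]
eef_rot: [0.957, 0.289, -0.0, 0.0]
contact_force: [-0.7, 0.8, -1.2]
opening: 0.458
finger_force: 15.0
```

>>> step_arm([
  {"dp": [0, 0, 1], "twist": [0, 0, 0], "hand": -0.6},
  {"dp": [0, 0, 1], "twist": [0, 0, 0], "hand": -0.6},
])

```text
clock: 14.88
tool_pos: [0.452, 0.2925, 0.097]
eef_rot: [0.957, 0.289, 0.0, -0.0]
contact_force: [-0.4, 0.9, -1.3]
opening: 0.453
finger_force: 15.0
```

>>> step_arm([
  {"dp": [0, 0, 2], "twist": [0, 0, 0], "hand": -0.6},
  {"dp": [0, 0, 2], "twist": [0, 0, 0], "hand": -0.6},
  {"dp": [0, 0, 2], "twist": [0, 0, 0], "hand": 0},
  {"dp": [0, 0, 2], "twist": [0, 0, 0], "hand": 0.3},
  {"dp": [0, 0, 2], "twist": [0, 0, 0], "hand": 0.3},
])

```text
clock: 15.5
tool_pos: [0.4518, 0.2922, 0.0946]
eef_rot: [0.957, 0.289, -0.0, 0.0]
contact_force: [-0.3, 0.3, 0.1]
opening: 0.649
finger_force: 0.0
```

>>> step_arm([
  {"dp": [0, 0, -25], "twist": [0, 0, 0], "hand": 0.3},
  {"dp": [0, 0, -60], "twist": [0, 0, 0], "hand": 0.3},
  {"dp": [0, 0, -110], "twist": [0, 0, 0], "hand": 0.3},
  {"dp": [-40, 0, -140], "twist": [0, 0, 0], "hand": 0.3},
  {"dp": [-80, -30, -140], "twist": [0, 0, 0], "hand": 0.3},
])

```text
clock: 16.12
tool_pos: [0.37, 0.272, 0.2366]
eef_rot: [0.958, 0.287, 0.003, -0.0]
contact_force: [-0.4, 0.4, -0.7]
opening: 0.648
finger_force: 0.0
```

Run:
```python
from h import *
p=snap("wrist","w8.png"); p=snap("wrist")
s=r.get_state(); print(s["clock"],s["tool_pos"],s["contact_force"],s["opening"])
X=cloud(p).reshape(-1,3); X=X[X[:,2]<.15]
q=X[(np.hypot(X[:,0]-.4145,X[:,1]-.348)<.033)&(X[:,2]>.122)&(X[:,2]<.14)]
if len(q)>20: print(len(q),q.mean(0),cv2.minAreaRect(q[:,:2].astype(np.float32)))
for c in [(.4522,.2925),(.3773,.4057)]:
    try: print(top(X,c,.1,.027))
    except Exception as e: print(e)
Rt=tool(33.6,42); g=np.array([.4147,.3491,.120])
for back in (.1,0): go(g-Rt[:,2]*(.003+back),Rt)
```

```text
16.225 [0.3634 0.2723 0.2351] [-0.1983  0.3602 -0.1027] 0.6484948407973105
1476 [0.4155 0.3489 0.1289] ((0.41465041041374207, 0.3490683436393738), (0.04692875221371651, 0.012260932475328445), 33.73545455932617)
(2804, np.float64(0.10915926717558296), ((0.45213210582733154, 0.2944706082344055), 0.020208431407809258))
(3018, np.float64(0.10906989040429807), ((0.3765876591205597, 0.40618979930877686), 0.020515266805887222))
dp [ 16.6 -35.5  38.5] twist [-0.002  0.737  0.005]
dp [ 83.8 -35.1 112.5] twist [-0.002  0.737  0.005]
```

View pics/w8.png

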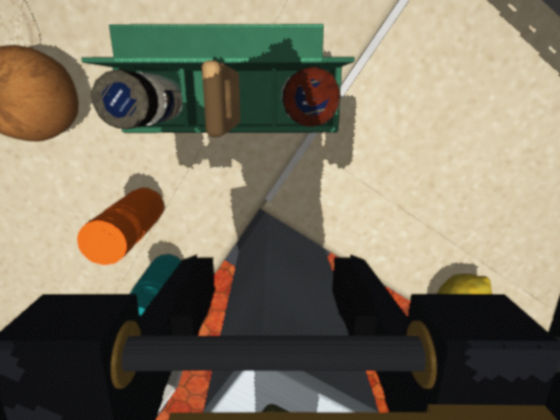

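The wrist picture shows both jars upright in their pockets, at (125,98) and (310,95), with the handle at (215,98). Next comes a grasp leaned 42° on the handle.

>>> step_arm([
  {"dp": [4, -8, 0], "twist": [0, 0.17, 0], "hand": -0.3},
  {"dp": [8, -16, 8], "twist": [0, 0.34, 0], "hand": -0.3},
  {"dp": [12, -24, 18], "twist": [0, 0.5, 0], "hand": -0.3},
  {"dp": [16, -32, 30], "twist": [0, 0.65, 0], "hand": -0.3},
  {"dp": [17, -35, 38], "twist": [0, 0.737, 0.005], "hand": -0.3},
])

```text
clock: 16.85
tool_pos: [0.3887, 0.3481, 0.3016]
eef_rot: [0.929, 0.277, 0.24, -0.055]
contact_force: [0.5, -0.0, 0.7]
opening: 0.347
finger_force: 0.0
```

>>> step_arm([
  {"dp": [0, 0, 0], "twist": [0, 0, 0], "hand": -0.3},
  {"dp": [0, 0, 0], "twist": [0, 0, 0], "hand": -0.3},
])

```text
clock: 17.1
tool_pos: [0.3887, 0.3461, 0.3005]
eef_rot: [0.93, 0.275, 0.239, -0.054]
contact_force: [-0.6, -0.0, -0.0]
opening: 0.346
finger_force: 0.0
```

Run:
```python
from h import *
s=r.get_state(); print(s["clock"],s["tool_pos"],s["contact_force"],s["opening"],s["q"])
Rt=tool(33.6,42); g=np.array([.4147,.3491,.120])
for back in (.1,0): go(g-Rt[:,2]*(.003+back),Rt)
```

```text
17.1 [0.3887 0.3461 0.3005] [-0.5591 -0.007  -0.0315] 0.3459714931475196 [-1.1799  0.4057  0.3616  2.2637  0.7878  0.0438 -2.654 ]
dp [-89.3   9.6  70.4] twist [0.035 0.24  0.002]
dp [-65.6   6.1 167.5] twist [0.035 0.24  0.002]
```

Two joints sit at their limits here: joint 6 at 0.04 and joint 7 at -2.65. I'll fit a kinematic model from the recorded states to choose a reachable lean and wrist turn.

```bash
cat > kin.py <<'E'
from h import *
import itertools
from scipy.optimize import least_squares
s=r.get_state()
D=[([1.301,.689,-.195,1.565,.157,.902,-.215],[.187,-.596,.2605],[.988,.151,0,-.001]),
   ([.2777,.5292,-.1304,2.0869,.1247,.5315,-1.1993],[.4393,-.1315,.2304],[.988,.156,.001,-.001]),
   (s["q"],s["tool_pos"],s["eef_rot"])]
AX=['z','y','z','y','z','y','z']
lo=np.array([-3.01,-.46,-1.47,.13,-1,.04,-2.66]); hi=np.array([3.01,2.08,1.51,2.56,4.14,2.09,2.66])
def rots(q,sg): return [R.from_euler(a,x*k) for a,x,k in zip(AX,q,sg)]
def fk(q,sg,L):
    Rs=rots(q,sg); C=[R.identity()]
    for a in Rs: C.append(C[-1]*a)
    p=np.array([0,0,L[0]])+C[1].apply([L[4],0,0])+C[3].apply([L[5],0,L[1]])+C[4].apply([-L[5]+L[6],0,0])+C[5].apply([0,0,L[2]])+C[6].apply([L[7],0,0])+C[7].apply([0,0,L[3]])
    return p,C[7]
def fit():
    best=None
    for k in itertools.product([1,-1],repeat=7):
        if k[1]<0: continue
        Ws=[fk(q,k,np.zeros(8))[1].inv()*R.from_quat(o) for q,_,o in D]
        e=max((Ws[0].inv()*x).magnitude() for x in Ws)
        if best is None or e<best[0]: best=(e,k,Ws[1])
    e,k,Wc=best
    f=lambda L: np.r_[np.concatenate([fk(q,k,L)[0]-p for q,p,_ in D])*1e3, .02*1e3*np.array(L[4:])]
    o=least_squares(f,[.3,.4,.4,.2,0,0,0,0])
    return e,k,Wc,o.x,f(o.x)[:9]
E
python3 - <<'E'
from kin import *
e,k,W,L,res=fit(); print(e,k,W.as_rotvec(),L,res)
E
```

```text
0.0031054729664703115 (-1, 1, -1, 1, -1, 1, -1) [-0.0002 -0.      1.5717] [-0.051   0.8964  0.2682  0.3332 -0.0697 -0.0552 -0.1605  0.1067] [-5.6321 -3.2273 -2.9462  0.6392 13.8988  8.6249  0.7633  1.4312 -5.6787]
```

Run:
```python
from kin import *
e,k,W,_,_=fit()
for free in [[0,1,2,3],[0,1,2,3,4],[0,1,2,3,5],[0,1,2,3,7],[0,1,2,3,6],[0,1,2,3,5,7],[0,1,2,3,4,5,6,7]]:
  best=None
  for s0 in range(6):
    rng=np.random.default_rng(s0)
    def f(v):
        L=np.zeros(8); L[free]=v; return np.concatenate([fk(q,k,L)[0]-p for q,p,_ in D])*1e3
    n=len(free); lb=np.r_[.1,.2,.2,.1,[-.12]*(n-4)]; ub=np.r_[.6,.6,.6,.45,[.12]*(n-4)]
    o=least_squares(f,rng.uniform(lb,ub),bounds=(lb,ub))
    if best is None or o.cost<best.cost: best=o
  print(free,best.x,np.abs(best.fun).max())
```

```text
[0, 1, 2, 3] [0.3618 0.5834 0.3168 0.3608] 43.059599423280275
[0, 1, 2, 3, 4] [ 0.3665  0.6     0.3325  0.3675 -0.0205] 45.97743284953927
[0, 1, 2, 3, 5] [ 0.3972  0.6     0.3449  0.3877 -0.0187] 45.37451608467709
[0, 1, 2, 3, 7] [0.3691 0.6    0.3677 0.3384 0.0459] 41.97104242458523
[0, 1, 2, 3, 6] [0.3717 0.5909 0.3221 0.367  0.0103] 43.69045305826466
[0, 1, 2, 3, 5, 7] [0.22   0.6    0.3024 0.2385 0.0566 0.0882] 29.840153174009675
[0, 1, 2, 3, 4, 5, 6, 7] [0.2801 0.6    0.3129 0.2698 0.12   0.0093 0.027  0.12  ] 16.71405752611707
```

Run:
```python
from kin import *
e,k,W,_,_=fit()
s=r.get_state(); q=np.array(s["q"])
def wrist(q14,Rt):
    B=R.identity()
    for a,x,kk in zip(AX[:4],q14,k[:4]): B=B*R.from_euler(a,x*kk)
    M=(B.inv()*R.from_matrix(Rt)*W.inv())
    a=M.as_euler('ZYZ'); out=[]
    for fl in (0,1):
        A,Bb,Cc=(a if not fl else (a[0]+np.pi,-a[1],a[2]+np.pi))
        q5,q6,q7=-A,Bb,-Cc
        q5=(q5+1)%(2*np.pi)-1; q7=(q7+np.pi)%(2*np.pi)-np.pi
        out.append((q5,q6,q7))
    return out
flip=np.diag([-1,-1,1.])
print("here",q)
for lean in (0,15,20,25,30,42,55):
  for h in (0,1):
    Rt=tool(33.6,lean)@(flip if h else np.eye(3))
    for o in wrist(q[:4],Rt):
        o=np.array(o); ok=((o>=lo[4:])&(o<=hi[4:])).all()
        if ok: print(lean,h,o)
print("rail guess q")
q4=[-.2,.55,-.0,1.85]
for lean in (0,15,25,30,42,55):
  for h in (0,1):
    Rt=tool(-4.5,lean)@(flip if h else np.eye(3))
    for o in wrist(q4,Rt):
        o=np.array(o); ok=((o>=lo[4:])&(o<=hi[4:])).all()
        if ok: print(lean,h,o)
# linear general fit
A=[];b=[]
for qq,p,_ in D:
    C=[R.identity()]
    for a in rots(qq,k): C.append(C[-1]*a)
    A.append(np.hstack([c.as_matrix() for c in C])); b.append(p)
A=np.vstack(A);b=np.concatenate(b)
x0=np.zeros(24); x0[2]=.3;x0[11]=.4;x0[17]=.4;x0[23]=.2
x=x0+A.T@np.linalg.solve(A@A.T+1e-5*np.eye(9),b-A@x0); print(x.reshape(8,3),np.abs(A@x-b).max())
```

```text
here [-1.1799  0.4057  0.3616  2.2637  0.7878  0.0438 -2.654 ]
0 0 [-0.2883  0.5139 -1.5762]
0 1 [-0.2877  0.5137  1.5649]
15 0 [-0.2818  0.2521 -1.5822]
15 1 [-0.2806  0.2519  1.5582]
20 0 [-0.2753  0.1648 -1.5886]
20 1 [-0.2734  0.1646  1.5511]
25 0 [-0.2543  0.0776 -1.6095]
25 1 [-0.2503  0.0774  1.5281]
42 0 [2.8341 0.2192 1.5858]
42 1 [ 2.8328  0.2194 -1.5545]
55 0 [2.8415 0.4461 1.5788]
55 1 [ 2.8408  0.4463 -1.5621]
rail guess q
0 0 [-0.0003  0.7417 -1.8483]
0 1 [0.0003 0.7415 1.293 ]
15 0 [ 0.1502  0.4942 -1.9719]
15 1 [0.151  0.4941 1.169 ]
25 0 [ 0.3554  0.34   -2.1601]
25 1 [0.3565 0.34   0.9804]
30 0 [ 0.5371  0.2717 -2.3335]
30 1 [0.5385 0.2717 0.8067]
42 1 [ 1.4226  0.1873 -0.0577]
55 0 [2.2803 0.3012 2.2475]
55 1 [ 2.28    0.3015 -0.8937]
[[ 0.0016  0.0118  0.3298]
 [ 0.0203 -0.0144  0.0298]
 [ 0.0137 -0.0144  0.0479]
 [ 0.0277  0.0066  0.4479]
 [ 0.0052  0.0066 -0.0163]
 [ 0.0283 -0.0171  0.3837]
 [ 0.0038 -0.0171  0.0018]
 [-0.0058 -0.0063  0.2018]] 1.6064320907671625e-06
```

```bash
cat >> kin.py <<'E'
K=(-1,1,-1,1,-1,1,-1); W=R.from_rotvec([0,0,np.pi/2]); FL=np.diag([-1,-1,1.])
def chain(q):
    C=[R.identity()]
    for a in rots(q,K): C.append(C[-1]*a)
    return C
def model(D):
    A=np.vstack([np.hstack([c.as_matrix() for c in chain(q)]) for q,_,_ in D]); b=np.concatenate([p for _,p,_ in D])
    x0=np.zeros(24); x0[2]=.3;x0[11]=.4;x0[17]=.4;x0[23]=.2
    return x0+A.T@np.linalg.solve(A@A.T+1e-5*np.eye(len(b)),b-A@x0)
def ik(x,p,Rt,seed,m=.03):
    def f(q):
        C=chain(q); P=np.hstack([c.as_matrix() for c in C])@x
        return np.r_[(P-p)*100,((C[7]*W).inv()*R.from_matrix(Rt)).as_rotvec()*30, .02*(q-seed)]
    o=least_squares(f,np.clip(seed,lo+.06,hi-.06),bounds=(lo+.01,hi-.01))
    e=f(o.x)[:6]; return o.x,np.linalg.norm(e[:3])*10,np.linalg.norm(e[3:])/30
E
python3 - <<'E'
from kin import *
print(np.array(r.snapshot("wrist")["mount"]))
x=model(D)
S=R.from_euler('z',-4.5,degrees=True).as_matrix(); so=np.array([.606,.134,0])
Cd=R.from_euler('z',33.6,degrees=True).as_matrix(); co=np.array([.4147,.3491,0])
seeds=[[-.9,.5,0,2.1,0,.3,1.5],[-.9,.5,0,2.1,2.8,.3,-1.0],[-.3,.6,.3,2.0,1.0,.3,.5]]
for lean in (15,20,25,30,36,42):
  for nm,O,Rz,yaw,h in [("caddy",co,Cd,33.6,0),("rail",so,S,-4.5,.103),("railup",so,S,-4.5,.135)]:
    Rt=tool(yaw,lean)@FL
    off=np.array([-.008,0,.122+h])+(np.array([-.040,0,0]) if nm!="caddy" else 0)
    p=O+Rz@off-Rt[:,2]*.003
    for sd in seeds:
        q,ep,er=ik(x,p,Rt,np.array(sd))
        if ep<3 and er<.02: print(lean,nm,q,round(ep,1),round(er,3), "margin",np.minimum(q-lo,hi-q).min().round(2))
E
```

```text
[[ 0.0003 -0.948  -0.3183  0.0837]
 [ 1.      0.0001  0.0004 -0.0006]
 [-0.0004 -0.3183  0.948  -0.1237]
 [ 0.      0.      0.      1.    ]]
15 caddy [-0.8299  0.7793  0.0933  2.06   -0.3636  0.05    1.7462] 0.0 0.0 margin 0.01
15 caddy [-0.6171  0.7888 -0.0951  2.2771  2.6809  0.2044 -1.1955] 0.0 0.0 margin 0.16
15 caddy [-0.8299  0.7793  0.0933  2.06   -0.3632  0.05    1.7457] 0.0 0.0 margin 0.01
15 rail [-0.5157  0.6125  0.2642  1.9425 -0.144   0.3632  1.3044] 0.0 0.0 margin 0.32
15 rail [-0.2356  0.6045 -0.1889  2.0087  0.6543  0.3693  0.519 ] 0.0 0.0 margin 0.33
15 railup [-0.5343  0.5541  0.2876  1.9299 -0.1249  0.4347  1.293 ] 0.0 0.0 margin 0.39
15 railup [-0.2023  0.5491 -0.2335  1.9802  0.5718  0.4503  0.6075] 0.0 0.0 margin 0.41
20 caddy [-0.5771  0.8051 -0.1465  2.3152  2.7498  0.3484 -1.2513] 0.0 0.0 margin 0.24
20 rail [-0.558   0.6121  0.3044  1.9921 -0.1496  0.2391  1.2973] 0.0 0.0 margin 0.2
20 rail [-0.3937  0.5952  0.0156  2.0866  0.7869  0.2039  0.3566] 0.0 0.0 margin 0.16
20 railup [-0.581   0.5517  0.3331  1.9809 -0.125   0.3119  1.2824] 0.0 0.0 margin 0.27
20 r
[... 1472 characters left out ...]
0.23
36 rail [ 0.0895  0.7277 -0.6248  2.2917  2.1438  0.7395 -0.8609] 0.0 0.0 margin 0.27
36 railup [-0.3506  0.5415  0.0731  2.3284  2.6132  0.3652 -1.3942] 0.0 0.0 margin 0.23
36 railup [ 0.056   0.6324 -0.5819  2.2848  2.0614  0.6509 -0.8094] 0.0 0.0 margin 0.28
42 caddy [-0.5685  0.9238 -0.1432  2.4556  2.9837  0.9774 -1.4563] 0.0 0.0 margin 0.1
42 rail [-0.3211  0.6405  0.0284  2.3734  2.7208  0.6086 -1.5161] 0.0 0.0 margin 0.19
42 rail [ 0.1078  0.7716 -0.6532  2.3335  2.2806  0.8928 -0.9685] 0.0 0.0 margin 0.23
42 railup [-0.3445  0.5629  0.0557  2.3707  2.6837  0.5301 -1.4737] 0.0 0.0 margin 0.19
42 railup [ 0.0937  0.6791 -0.6383  2.3286  2.2135  0.8107 -0.9316] 0.0 0.0 margin 0.23
```

The leaned pose needs the wrist turned the other way: joint 5 at about 2.8, with the camera on the robot's side. I'll plan a detour around the singular pose.

```bash
cat > way.py <<'E'
from kin import *
def way(x,P0,q57,seed):
    def f(q):
        C=chain(q); P=np.hstack([c.as_matrix() for c in C])@x
        return np.r_[(P-P0)*100,(q[4:]-q57)*10,.1*(q-seed)]
    o=least_squares(f,np.clip(seed,lo+.02,hi-.02),bounds=(lo+.01,hi-.01)); return o.x,(chain(o.x)[7]*W).as_matrix()
E
python3 - <<'E'
from way import *
x=model(D); s=r.get_state(); q=np.array(s["q"]); P0=np.array([.375,.32,.31]); T=pose()
go(P0,T[:3,:3])
for a in [(.3,.30,-2.2),(1.0,.36,-2.0),(1.7,.38,-1.8),(2.3,.4,-1.6),(2.85,.5,-1.42)]:
    q,Rt=way(x,P0,np.array(a),q)
    print(a,q.round(2),"z",Rt[:,2],end=" "); go(P0,Rt,T); T=np.eye(4);T[:3,:3]=Rt;T[:3,3]=P0
Rt=tool(33.6,40)@FL; go(P0,Rt,T)
E
```

```text
dp [-18.1  14.7 -20.1] twist [0. 0. 0.]
(0.3, 0.3, -2.2) [-1.18  0.36  0.37  2.19  0.3   0.3  -2.2 ] z [ 0.3654  0.0972 -0.9258] dp [-18.1  14.7 -20.1] twist [-0.09  -0.121  0.048]
(1.0, 0.36, -2.0) [-1.24  0.39  0.31  2.3   1.    0.36 -2.  ] z [ 0.4763 -0.0234 -0.879 ] dp [0. 0. 0.] twist [-0.174 -0.034 -0.986]
(1.7, 0.38, -1.8) [-1.23  0.39  0.31  2.44  1.7   0.38 -1.8 ] z [ 0.5804  0.0019 -0.8144] dp [0. 0. 0.] twist [-0.128 -0.019 -0.895]
(2.3, 0.4, -1.6) [-1.18  0.38  0.36  2.53  2.3   0.4  -1.6 ] z [ 0.6203  0.0947 -0.7786] dp [0. 0. 0.] twist [-0.109 -0.011 -0.703]
(2.85, 0.5, -1.42) [-0.57  0.37 -0.17  2.55  2.85  0.5  -1.42] z [ 0.5416  0.3576 -0.7608] dp [0. 0. 0.] twist [-0.279  0.004 -0.485]
dp [0. 0. 0.] twist [-0.002  0.008 -0.041]
```

Run:
```python
from way import *
x=model(D); s=r.get_state(); q=np.array(s["q"]); P0=np.array([.43,.32,.33]); T=pose()
for a in [(.3,.30,-2.2),(1.0,.36,-2.0),(1.7,.38,-1.8),(2.3,.4,-1.6),(2.85,.5,-1.42)]:
    q,Rt=way(x,P0,np.array(a),np.r_[-.8,q[1],0,q[3:]])
    print(a,q.round(2),"z",Rt[:,2],end=" "); go(P0,Rt,T); T=np.eye(4);T[:3,:3]=Rt;T[:3,3]=P0
Rt=tool(33.6,40)@FL; go(P0,Rt,T); print(ik(x,P0,Rt,q))
```

```text
(0.3, 0.3, -2.2) [-0.79  0.34  0.02  2.09  0.3   0.3  -2.2 ] z [ 0.3572  0.2181 -0.9082] dp [ 31.8  44.8 -15. ] twist [ 0.014 -0.063  0.166]
(1.0, 0.36, -2.0) [-0.84  0.36 -0.04  2.19  1.    0.36 -2.  ] z [ 0.4527  0.096  -0.8865] dp [0. 0. 0.] twist [-0.16  -0.03  -0.968]
(1.7, 0.38, -1.8) [-0.83  0.36 -0.03  2.34  1.7   0.38 -1.8 ] z [ 0.5602  0.1029 -0.822 ] dp [0. 0. 0.] twist [-0.129 -0.018 -0.896]
(2.3, 0.4, -1.6) [-0.78  0.36  0.01  2.43  2.3   0.4  -1.6 ] z [ 0.6118  0.1822 -0.7697] dp [0. 0. 0.] twist [-0.109 -0.018 -0.718]
(2.85, 0.5, -1.42) [-0.72  0.37  0.07  2.47  2.85  0.5  -1.42] z [ 0.6511  0.2978 -0.6981] dp [0. 0. 0.] twist [-0.115 -0.087 -0.615]
dp [0. 0. 0.] twist [-0.11   0.096 -0.049]
(array([-0.5062,  0.3577, -0.1048,  2.4098,  3.0172,  0.325 , -1.4431]), np.float64(7.781842014145913e-05), np.float64(5.518384158287125e-07))
```

Good margins. First waypoint, then I'll check the joints.

>>> step_arm([
  {"dp": [16, 22, -8], "twist": [0.007, -0.03, 0.08], "hand": -0.3},
  {"dp": [32, 45, -15], "twist": [0.014, -0.063, 0.166], "hand": -0.3},
  {"dp": [32, 45, -15], "twist": [0.014, -0.063, 0.166], "hand": -0.3},
  {"dp": [32, 45, -15], "twist": [0.014, -0.063, 0.166], "hand": -0.3},
])

```text
clock: 17.65
tool_pos: [0.4316, 0.3189, 0.3306]
eef_rot: [0.956, 0.198, 0.202, -0.072]
contact_force: [0.2, -0.1, -1.0]
opening: 0.35
finger_force: 0.0
```

>>> step_arm([
  {"dp": [0, 0, 0], "twist": [-0.03, -0.006, -0.17], "hand": -0.3},
  {"dp": [0, 0, 0], "twist": [-0.06, -0.012, -0.34], "hand": -0.3},
  {"dp": [0, 0, 0], "twist": [-0.09, -0.018, -0.52], "hand": -0.3},
  {"dp": [0, 0, 0], "twist": [-0.12, -0.024, -0.7], "hand": -0.3},
  {"dp": [0, 0, 0], "twist": [-0.15, -0.03, -0.87], "hand": -0.3},
])

```text
clock: 18.27
tool_pos: [0.4293, 0.3209, 0.3299]
eef_rot: [0.786, 0.573, 0.213, 0.093]
contact_force: [-0.1, -0.2, 0.8]
opening: 0.35
finger_force: 0.0
```

Run:
```python
from way import *
s=r.get_state(); q=np.array(s["q"]); print(s["clock"],q,s["tool_pos"])
D.append((s["q"],s["tool_pos"],s["eef_rot"])); import json
json.dump([[list(map(float,v)) for v in d] for d in D],open("D.json","w"))
D=D[:2]+[D[2]] if 0 else D
x=model(D); P0=np.array([.43,.32,.33]); T=pose(); print("z",T[:3,2])
for a in [(1.0,.36,-2.0),(1.7,.38,-1.8),(2.3,.4,-1.6),(2.85,.5,-1.42)]:
    q,Rt=way(x,P0,np.array(a),np.r_[-.8,q[1],0,q[3:]])
    print(a,q.round(2),"z",Rt[:,2],end=" "); go(P0,Rt,T); T=np.eye(4);T[:3,:3]=Rt;T[:3,3]=P0
```

```text
18.275 [-0.7304  0.3688 -0.2228  2.1115  0.9388  0.4747 -2.0443] [0.4293 0.3209 0.3299]
z [ 0.4421  0.0981 -0.8916]
(1.0, 0.36, -2.0) [-0.86  0.36 -0.05  2.15  1.    0.36 -2.  ] z [ 0.4677  0.1352 -0.8735] dp [-0.7  1.   0.1] twist [-0.019  0.045 -0.103]
(1.7, 0.38, -1.8) [-0.87  0.35 -0.06  2.33  1.7   0.38 -1.8 ] z [ 0.5519  0.1493 -0.8204] dp [0. 0. 0.] twist [-0.104 -0.009 -0.933]
(2.3, 0.4, -1.6) [-0.82  0.35 -0.02  2.45  2.3   0.4  -1.6 ] z [ 0.5818  0.2222 -0.7824] dp [0. 0. 0.] twist [-0.089 -0.003 -0.733]
(2.85, 0.5, -1.42) [-0.75  0.36  0.04  2.52  2.85  0.5  -1.42] z [ 0.6079  0.3267 -0.7237] dp [0. 0. 0.] twist [-0.102 -0.072 -0.608]
```

>>> step_arm([
  {"dp": [0, 0, 0], "twist": [-0.025, 0, -0.18], "hand": -0.3},
  {"dp": [0, 0, 0], "twist": [-0.05, 0, -0.36], "hand": -0.3},
  {"dp": [0, 0, 0], "twist": [-0.08, 0, -0.54], "hand": -0.3},
  {"dp": [0, 0, 0], "twist": [-0.1, 0, -0.72], "hand": -0.3},
  {"dp": [0, 0, 0], "twist": [-0.12, 0, -0.9], "hand": -0.3},
])

```text
clock: 18.9
tool_pos: [0.429, 0.321, 0.3297]
eef_rot: [0.451, 0.844, 0.184, 0.222]
contact_force: [0.2, 0.3, -0.6]
opening: 0.351
finger_force: 0.0
```

Run:
```python
from way import *
import json; D=json.load(open("D.json"))
s=r.get_state(); q=np.array(s["q"]); print(s["clock"],q,s["tool_pos"])
D.append([list(map(float,s[k])) for k in("q","tool_pos","eef_rot")]); json.dump(D,open("D.json","w"))
x=model(D); P0=np.array([.43,.32,.33]); T=pose(); print("z",T[:3,2])
for a in [(2.3,.4,-1.6),(2.85,.45,-1.42)]:
    q,Rt=way(x,P0,np.array(a),np.r_[q[0],q[1],q[2],q[3:]])
    print(a,q.round(2),"z",Rt[:,2],end=" "); go(P0,Rt,T); T=np.eye(4);T[:3,:3]=Rt;T[:3,3]=P0
Rt=tool(33.6,40)@FL; go(P0,Rt,T); go(P0,Rt); print(ik(x,P0,Rt,q))
```

```text
18.9 [-0.7596  0.3713 -0.2565  2.197   1.3289  0.505  -1.5718] [0.429  0.321  0.3297]
z [ 0.5408  0.1113 -0.8337]
(2.3, 0.4, -1.6) [-0.7   0.36 -0.21  2.39  2.3   0.4  -1.6 ] z [ 0.5548  0.321  -0.7675] dp [-1.4  0.3  0.2] twist [-0.213  0.081 -0.857]
(2.85, 0.45, -1.42) [-0.64  0.36 -0.16  2.46  2.85  0.45 -1.42] z [ 0.5358  0.4271 -0.7283] dp [0. 0. 0.] twist [-0.114 -0.025 -0.63 ]
dp [0. 0. 0.] twist [0.059 0.055 0.001]
dp [-1.4  0.3  0.2] twist [-0.277  0.039 -1.485]
(array([-0.795 ,  0.3568, -0.0109,  2.4343,  2.7303,  0.3641, -1.35  ]), np.float64(6.936000161719783e-05), np.float64(4.560652356073791e-07))
```

>>> step_arm([
  {"dp": [0, 0, 0], "twist": [-0.04, 0.01, -0.17], "hand": -0.3},
  {"dp": [0, 0, 0], "twist": [-0.08, 0.02, -0.34], "hand": -0.3},
  {"dp": [0, 0, 0], "twist": [-0.12, 0.03, -0.5], "hand": -0.3},
  {"dp": [0, 0, 0], "twist": [-0.16, 0.04, -0.67], "hand": -0.3},
  {"dp": [0, 0, 0], "twist": [-0.21, 0.06, -0.84], "hand": -0.3},
])

```text
clock: 19.52
tool_pos: [0.4285, 0.3213, 0.3297]
eef_rot: [0.038, 0.938, 0.177, 0.297]
contact_force: [0.4, 0.7, 0.4]
opening: 0.352
finger_force: 0.0
```

Run:
```python
from way import *
import json; D=json.load(open("D.json"))
s=r.get_state(); q=np.array(s["q"]); print(s["clock"],q,s["tool_pos"])
D.append([list(map(float,s[k])) for k in("q","tool_pos","eef_rot")]); json.dump(D,open("D.json","w"))
x=model(D); T=pose(); print("z",T[:3,2])
Rt=tool(33.6,40)@FL; Cd=R.from_euler('z',33.6,degrees=True).as_matrix()
g=np.array([.4147,.3491,0])+Cd@np.array([-.006,0,.121])
for b in (.2,.08,0):
    P=g-Rt[:,2]*(.003+b); print(P); go(P,Rt); print(ik(x,P,Rt,q))
```

```text
19.525 [-0.6361  0.364  -0.3133  2.3504  2.1261  0.4305 -1.4426] [0.4285 0.3213 0.3297]
z [ 0.5706  0.3089 -0.7609]
[0.301  0.2736 0.2765]
dp [125.2 -59.  -47. ] twist [-0.055  0.025 -0.645]
(array([-1.6229,  0.6544,  1.1245,  2.55  ,  3.9461,  0.6264, -2.65  ]), np.float64(17.513757649963196), np.float64(0.04459265721332373))
[0.3653 0.3163 0.1846]
dp [129.9 -53.8  72.7] twist [-0.055  0.025 -0.645]
(array([-1.2341,  0.8298,  0.5668,  2.55  ,  3.359 ,  0.8498, -2.1588]), np.float64(0.004572868298094184), np.float64(1.0842697729414825e-05))
[0.4081 0.3447 0.1233]
dp [133.1 -50.4 152.6] twist [-0.055  0.025 -0.645]
(array([-0.6466,  0.8809, -0.3593,  2.4662,  2.6502,  0.9635, -1.3177]), np.float64(0.00015109342218170419), np.float64(7.38339100091633e-07))
```

Run:
```python
from way import *
import json; D=json.load(open("D.json"))
s=r.get_state(); q=np.array(s["q"]); x=model(D)
Rt=tool(33.6,40)@FL
for z in (.3,.23,.123):
    P=[.4081,.3447,z]; go(P,Rt); q,a,b=ik(x,P,Rt,q); print(q,a,b)
```

```text
dp [37.  12.1 18.1] twist [-0.055  0.025 -0.645]
[-0.7048  0.4286 -0.2686  2.3959  2.3833  0.4705 -1.0817] 1.950184309647888e-05 1.6986585970435216e-07
dp [ 75.1 -12.7  71.4] twist [-0.055  0.025 -0.645]
[-0.6512  0.6009 -0.3553  2.4492  2.5105  0.6859 -1.207 ] 7.221195887111972e-05 3.650908341229648e-07
dp [133.3 -50.5 152.8] twist [-0.055  0.025 -0.645]
[-0.631   0.8838 -0.3846  2.4669  2.6339  0.9718 -1.2967] 7.735609432985656e-05 3.605142151941764e-07
```

>>> step_arm([
  {"dp": [9, 3, 4], "twist": [-0.013, 0.006, -0.16], "hand": -0.3},
  {"dp": [18, 6, 9], "twist": [-0.027, 0.012, -0.32], "hand": -0.3},
  {"dp": [28, 9, 14], "twist": [-0.04, 0.018, -0.48], "hand": -0.3},
  {"dp": [37, 12, 18], "twist": [-0.055, 0.025, -0.645], "hand": -0.3},
  {"dp": [37, 12, 18], "twist": [-0.055, 0.025, -0.645], "hand": -0.3},
])

```text
clock: 20.15
tool_pos: [0.4085, 0.3445, 0.3]
eef_rot: [-0.268, 0.901, 0.099, 0.327]
contact_force: [-0.5, -0.6, 0.7]
opening: 0.352
finger_force: 0.0
```

Run:
```python
from way import *
import json; D=json.load(open("D.json"))
s=r.get_state(); q=np.array(s["q"]); print(s["clock"],q,s["tool_pos"])
D.append([list(map(float,s[k])) for k in("q","tool_pos","eef_rot")]); json.dump(D,open("D.json","w"))
p=snap("wrist","w9.png"); X=cloud(p).reshape(-1,3); X=X[X[:,2]<.2]
q=X[(np.hypot(X[:,0]-.4145,X[:,1]-.348)<.033)&(X[:,2]>.124)&(X[:,2]<.14)]
if len(q)>20: print(len(q),q.mean(0),cv2.minAreaRect(q[:,:2].astype(np.float32)))
Rt=tool(33.6,40)@FL
for z in (.23,.123): go([.4081,.3447,z],Rt)
```

```text
20.15 [-0.7179  0.4266 -0.2651  2.3948  2.3642  0.4704 -1.0801] [0.4085 0.3445 0.3   ]
1068 [0.4106 0.347  0.1292] ((0.41353973746299744, 0.34895598888397217), (0.04836910963058472, 0.011920182965695858), 33.49718475341797)
dp [45.7  0.5 53.7] twist [-0.003  0.    -0.01 ]
dp [114.5   0.1 135.6] twist [-0.003  0.    -0.01 ]
```

>>> step_arm([
  {"dp": [23, 0, 27], "twist": [0, 0, -0.005], "hand": -0.3},
  {"dp": [46, 0, 54], "twist": [0, 0, -0.01], "hand": -0.3},
  {"dp": [74, 0, 88], "twist": [0, 0, -0.01], "hand": -0.3},
  {"dp": [97, 0, 115], "twist": [0, 0, -0.01], "hand": -0.3},
  {"dp": [114, 0, 135], "twist": [-0.003, 0, -0.01], "hand": -0.3},
])

```text
clock: 20.82
tool_pos: [0.4093, 0.3446, 0.1229]
eef_rot: [-0.271, 0.9, 0.099, 0.328]
contact_force: [0.9, -0.7, -0.3]
opening: 0.352
finger_force: 0.0
```

>>> step_arm([
  {"dp": [0, 0, 0], "twist": [0, 0, 0], "hand": -0.3},
  {"dp": [0, 0, 0], "twist": [0, 0, 0], "hand": -0.3},
])

```text
clock: 21.08
tool_pos: [0.4096, 0.3448, 0.1256]
eef_rot: [-0.272, 0.899, 0.099, 0.329]
contact_force: [0.5, 0.5, 0.9]
opening: 0.352
finger_force: 0.0
```

Run:
```python
from way import *
s=r.get_state(); q=np.array(s["q"]); print(s["clock"],q,s["tool_pos"],s["contact_force"],s["moment"])
go([.4081,.3447,.1235],tool(33.6,40)@FL)
```

```text
21.075 [-0.6581  0.9406 -0.4151  2.5336  2.6199  1.1008 -1.3386] [0.4096 0.3448 0.1256] [0.4512 0.5358 0.8518] [-0.193   0.4453  0.0096]
dp [2.3 0.8 0.7] twist [-0.     0.003  0.001]
```

>>> step_arm([
  {"dp": [1, 1, 0], "twist": [0, 0, 0], "hand": -0.5},
  {"dp": [1, 1, 0], "twist": [0, 0, 0], "hand": -0.75},
  {"dp": [1, 1, 0], "twist": [0, 0, 0], "hand": -0.95},
  {"dp": [1, 1, 0], "twist": [0, 0, 0], "hand": -0.95},
  {"dp": [1, 1, 0], "twist": [0, 0, 0], "hand": -0.95},
], force=45)

```text
clock: 21.7
tool_pos: [0.4086, 0.3453, 0.1252]
eef_rot: [-0.272, 0.899, 0.099, 0.33]
contact_force: [-1.6, -1.5, 7.0]
opening: 0.13
finger_force: 45.0
```

Run:
```python
from way import *
import json; D=json.load(open("D.json"))
s=r.get_state(); q=np.array(s["q"]); print(s["clock"],q,s["tool_pos"],s["opening"],s["contact_force"])
D.append([list(map(float,s[k])) for k in("q","tool_pos","eef_rot")]); json.dump(D,open("D.json","w"))
x=model(D)
T=pose(); Cd=np.eye(4); Cd[:3,:3]=R.from_euler('z',33.6,degrees=True).as_matrix(); Cd[:3,3]=[.4147,.3491,0]
G=np.linalg.inv(Cd)@T; np.save("G.npy",G); print("G",G[:3,3])
S=np.eye(4); S[:3,:3]=R.from_euler('z',-4.5,degrees=True).as_matrix(); S[:3,3]=[.606,.134,0]; np.save("S.npy",S)
def ct(c): M=np.eye(4); M[:3,3]=c; return S@M@G
for nm,c in [("pre",[-.14,0,.140]),("up",[-.040,0,.140]),("hung",[-.038,0,.103])]:
    M=ct(c); print(nm,M[:3,3]); q,a,b=ik(x,M[:3,3],M[:3,:3],q); print(q,a,b)
    go(M[:3,3],M[:3,:3])
go(T[:3,3]+[0,0,.14],T[:3,:3])
```

```text
21.7 [-0.6608  0.9436 -0.417   2.536   2.6181  1.1084 -1.34  ] [0.4086 0.3453 0.1252] 0.13049160953649316 [-1.6013 -1.532   6.9507]
G [-0.0072  0.0002  0.1252]
pre [0.4593 0.1457 0.2652]
[-0.5467  0.5034 -0.2335  2.5346  2.1325  0.7225 -1.3251] 0.00019077817312187568 8.511151771699057e-07
dp [ -38.1 -194.3 -150.9] twist [0.43  0.001 0.507]
up [0.559  0.1379 0.2652]
[-0.4367  0.5473 -0.1199  2.3026  2.1735  0.5368 -1.131 ] 8.070393253338762e-05 4.129575128267427e-07
dp [ -98.1 -256.1 -100. ] twist [0.43  0.001 0.507]
hung [0.561  0.1377 0.2282]
[-0.3934  0.6366 -0.187   2.3295  2.2689  0.6429 -1.2378] 5.654931932284214e-05 3.134205922663828e-07
dp [ -75.3 -257.3  -70.8] twist [0.43  0.001 0.507]
dp [ -90.5   -0.2 -106.8] twist [0. 0. 0.]
```

Grip width is 11.5 mm, matching the 12 mm handle. I'll lift the caddy slowly and check.

>>> step_arm([
  {"dp": [-5, 0, -6], "twist": [0, 0, 0], "hand": -0.95},
  {"dp": [-20, 0, -24], "twist": [0, 0, 0], "hand": -0.95},
  {"dp": [-45, 0, -53], "twist": [0, 0, 0], "hand": -0.95},
  {"dp": [-70, 0, -83], "twist": [0, 0, 0], "hand": -0.95},
  {"dp": [-90, 0, -107], "twist": [0, 0, 0], "hand": -0.95},
])

```text
clock: 22.32
tool_pos: [0.4067, 0.3443, 0.2647]
eef_rot: [-0.273, 0.899, 0.099, 0.327]
contact_force: [0.8, -0.2, -5.1]
opening: 0.133
finger_force: 45.0
```

>>> step_arm([
  {"dp": [3, -20, -3], "twist": [0.04, 0, 0.05], "hand": -0.95},
  {"dp": [7, -42, -6], "twist": [0.085, 0, 0.1], "hand": -0.95},
  {"dp": [10, -64, -8], "twist": [0.13, 0, 0.153], "hand": -0.95},
  {"dp": [14, -86, -11], "twist": [0.17, 0, 0.2], "hand": -0.95},
  {"dp": [17, -106, -14], "twist": [0.215, 0, 0.253], "hand": -0.95},
])

```text
clock: 22.95
tool_pos: [0.4488, 0.2427, 0.2629]
eef_rot: [-0.118, 0.932, 0.041, 0.34]
contact_force: [-0.8, 0.6, -5.6]
opening: 0.13
finger_force: 45.0
```

Run:
```python
from way import *
s=r.get_state(); q=np.array(s["q"]); print(s["clock"],q,s["tool_pos"],s["opening"],s["contact_force"])
G=np.load("G.npy"); S=np.load("S.npy"); T=pose(); Cc=T@np.linalg.inv(G); print("caddy yaw/tilt",R.from_matrix(Cc[:3,:3]).as_euler('ZYX',degrees=True),Cc[:3,3])
M=np.eye(4); M[:3,3]=[-.11,0,.14]; M=S@M@G; go(M[:3,3],M[:3,:3])
p=snap("scene","s10.png"); snap("wrist","w10.png")
```

```text
22.95 [-0.61    0.516  -0.2708  2.4914  2.3082  0.673  -1.2527] [0.4488 0.2427 0.2629] 0.13013545258985498 [-0.8236  0.6119 -5.6241]
caddy yaw/tilt [14.2729  0.2158 -0.1108] [0.4554 0.244  0.1377]
dp [ -12.4 -106.3    7.8] twist [ 0.21  -0.003  0.252]
```

View pics/s10.png

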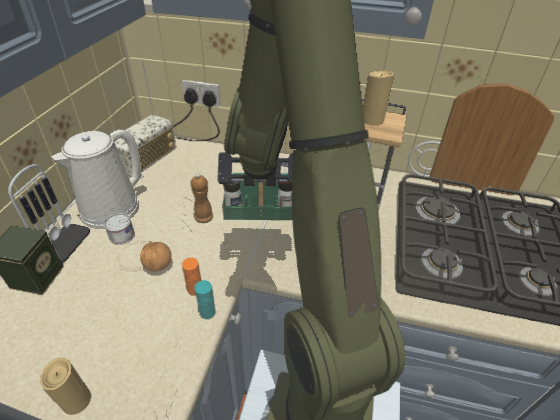

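The scene picture shows the caddy hanging level in the gripper at (258,205), with both jars in it. On to the pre-hang pose.

>>> step_arm([
  {"dp": [-2, -20, 1], "twist": [0.04, 0, 0.05], "hand": -0.95},
  {"dp": [-5, -44, 3], "twist": [0.085, 0, 0.1], "hand": -0.95},
  {"dp": [-8, -68, 5], "twist": [0.13, 0, 0.153], "hand": -0.95},
  {"dp": [-11, -90, 7], "twist": [0.17, 0, 0.205], "hand": -0.95},
  {"dp": [-12, -106, 8], "twist": [0.21, -0.003, 0.252], "hand": -0.95},
])

```text
clock: 23.68
tool_pos: [0.4898, 0.1439, 0.2658]
eef_rot: [0.037, 0.938, -0.013, 0.345]
contact_force: [-0.1, -0.3, -5.2]
opening: 0.133
finger_force: 45.0
```

>>> step_arm([
  {"dp": [0, 0, 0], "twist": [0, 0, 0], "hand": -0.95},
  {"dp": [0, 0, 0], "twist": [0, 0, 0], "hand": -0.95},
])

```text
clock: 23.92
tool_pos: [0.4889, 0.1468, 0.2655]
eef_rot: [0.033, 0.938, -0.012, 0.344]
contact_force: [0.2, 0.4, -5.3]
opening: 0.131
finger_force: 45.0
```

Run:
```python
from way import *
s=r.get_state(); q=np.array(s["q"]); print(s["clock"],q,s["tool_pos"],s["opening"],s["contact_force"])
G=np.load("G.npy"); S=np.load("S.npy"); T=pose(); Cc=np.linalg.inv(S)@T@np.linalg.inv(G); print("caddy in stand",R.from_matrix(Cc[:3,:3]).as_euler('ZYX',degrees=True),Cc[:3,3])
for c in ([-.04,0,.14],[-.04,0,.103]):
    M=np.eye(4); M[:3,3]=c; M=S@M@G; go(M[:3,3],M[:3,:3])
Si=np.linalg.inv(S)
for n in ("wrist","top","scene"):
    p=snap(n,n+"11.png"); X=cloud(p).reshape(-1,3); H=cv2.cvtColor(p["pixels"],cv2.COLOR_RGB2HSV).reshape(-1,3)
    Y=X@Si[:3,:3].T+Si[:3,3]; m=(H[:,0]>55)&(H[:,0]<92)&(H[:,1]>90)&(Y[:,2]>.12)&(Y[:,2]<.3)&(abs(Y[:,1])<.13)&(Y[:,0]>-.17)&(Y[:,0]<-.02)
    q=Y[m]; print(n,len(q))
    if len(q)>30:
        t=q[q[:,2]>Cc[2,3]+.08]; print(np.percentile(q,[1,99],axis=0))
        if len(t)>10: print("lip",np.median(t,0),np.percentile(t,[2,98],axis=0),"slope dx/dy, dz/dy",np.polyfit(t[:,1],t[:,0],1)[0],np.polyfit(t[:,1],t[:,2],1)[0])
    b=Y[(abs(Y[:,1])<.18)&(abs(Y[:,0])<.012)&(abs(Y[:,2]-.19)<.012)]
    if len(b)>30: print("bar",len(b),np.median(b,0),np.polyfit(b[:,1],b[:,0],1))
```

```text
23.925 [-0.5304  0.5117 -0.1652  2.4666  2.1802  0.6527 -1.2848] [0.4889 0.1468 0.2655] 0.1312600202212111 [ 0.2069  0.4074 -5.2905]
caddy in stand [ 0.4059 -0.0363  0.1314] [-0.1105  0.0037  0.1403]
dp [-53.6  -4.   45.9] twist [0.006 0.001 0.004]
dp [-29.7  -4.   74.1] twist [0.006 0.001 0.004]
wrist 45823
[[-0.1418 -0.0902  0.1435]
 [-0.0716  0.0986  0.2354]]
lip [-0.0862  0.0218  0.2306] [[-0.1079 -0.0464  0.2207]
 [-0.0665  0.0647  0.2414]] slope dx/dy, dz/dy -0.001856723342114059 0.003302815355594118
bar 553 [-0.0023 -0.1622  0.1918] [-0.0005 -0.002 ]
top 523
[[-0.0974 -0.0673  0.1447]
 [-0.0641  0.0727  0.2413]]
lip [-0.0746  0.0068  0.2363] [[-0.0847 -0.0654  0.2294]
 [-0.0644  0.0718  0.2407]] slope dx/dy, dz/dy -0.019230174024455607 -0.006636187711673736
bar 560 [0.0029 0.0023 0.1948] [0.0065 0.003 ]
scene 5
bar 40 [-0.0017  0.1215  0.1905] [-0.0061 -0.0001]
```

View pics/wrist11.png

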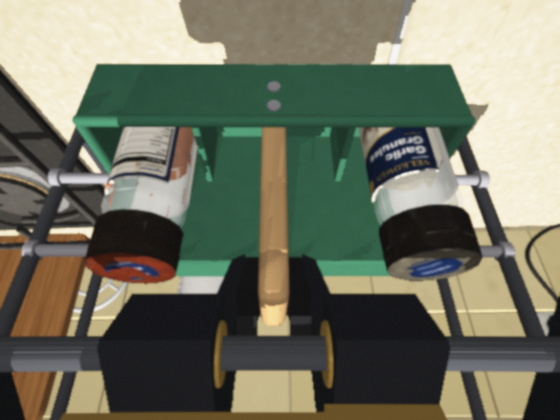

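The wrist picture shows the caddy from the robot's side: jars at (140,210) and (415,190), lip edge near row 265, rail ends at (30,250) and (510,250). The caddy is square and level. I'll go forward over the bar.

>>> step_arm([
  {"dp": [-10, -1, 8], "twist": [0.001, 0, 0.001], "hand": -0.95},
  {"dp": [-22, -2, 19], "twist": [0.003, 0, 0.002], "hand": -0.95},
  {"dp": [-36, -3, 30], "twist": [0.005, 0, 0.003], "hand": -0.95},
  {"dp": [-48, -4, 41], "twist": [0.006, 0, 0.004], "hand": -0.95},
  {"dp": [-55, -4, 47], "twist": [0.006, 0, 0.004], "hand": -0.95},
])

```text
clock: 24.7
tool_pos: [0.5624, 0.136, 0.2654]
eef_rot: [0.038, 0.938, -0.015, 0.345]
contact_force: [-0.2, -0.2, -4.6]
opening: 0.132
finger_force: 45.0
```

>>> step_arm([
  {"dp": [0, 0, 0], "twist": [0, 0, 0], "hand": -0.95},
  {"dp": [0, 0, 0], "twist": [0, 0, 0], "hand": -0.95},
])

```text
clock: 24.95
tool_pos: [0.5602, 0.1368, 0.265]
eef_rot: [0.036, 0.938, -0.014, 0.344]
contact_force: [-0.3, -0.5, -5.6]
opening: 0.131
finger_force: 45.0
```

```bash
cat > chk.py <<'E'
from way import *
def chk(tag):
    s=r.get_state(); q=np.array(s["q"]); print(s["clock"],q,s["tool_pos"],s["contact_force"])
    G=np.load("G.npy"); S=np.load("S.npy"); T=pose(); Cc=np.linalg.inv(S)@T@np.linalg.inv(G); print("caddy in stand",R.from_matrix(Cc[:3,:3]).as_euler('ZYX',degrees=True),Cc[:3,3])
    for c in ([-.0385,0,.14],[-.0385,0,.115],[-.0385,0,.103]):
        M=np.eye(4); M[:3,3]=c; M=S@M@G; go(M[:3,3],M[:3,:3])
    Si=np.linalg.inv(S)
    for n in ("wrist","top"):
        p=snap(n,n+tag+".png"); X=cloud(p).reshape(-1,3); H=cv2.cvtColor(p["pixels"],cv2.COLOR_RGB2HSV).reshape(-1,3)
        Y=X@Si[:3,:3].T+Si[:3,3]; g=(H[:,0]>55)&(H[:,0]<92)&(H[:,1]>90)
        q=Y[g&(abs(Y[:,2]-Cc[2,3]-.095)<.01)&(abs(Y[:,1])<.09)&(Y[:,0]>Cc[0,3]+.015)&(Y[:,0]<Cc[0,3]+.06)]
        if len(q)>10: print(n,"lip rel",np.median(q,0)-Cc[:3,3],np.percentile(q,[2,98],axis=0)-Cc[:3,3])
        b=Y[(~g)&(abs(Y[:,1])<.18)&(abs(Y[:,1])>.1)&(abs(Y[:,0])<.015)&(abs(Y[:,2]-.19)<.012)]
        if len(b)>30: print(n,"bar",len(b),np.median(b,0),np.percentile(b,[5,95],axis=0))
E
python3 -c "from chk import *; chk('12')"
```

```text
24.95 [-0.4554  0.5481 -0.0866  2.3015  2.1956  0.5219 -1.1527] [0.5602 0.1368 0.265 ] [-0.3065 -0.4981 -5.5509]
caddy in stand [-0.0709  0.0029 -0.0335] [-0.0387 -0.0011  0.1398]
dp [-0.2  1.  -0. ] twist [-0.001 -0.    -0.001]
dp [15.9  1.1 19.1] twist [-0.001 -0.    -0.001]
dp [23.7  1.1 28.2] twist [-0.001 -0.    -0.001]
wrist lip rel [0.0246 0.0182 0.0925] [[ 0.0231 -0.0506  0.0853]
 [ 0.0441  0.0604  0.0953]]
wrist bar 3019 [-0.0019 -0.1129  0.1925] [[-0.0036 -0.169   0.1874]
 [ 0.0028  0.1736  0.195 ]]
top lip rel [0.0285 0.0114 0.0954] [[ 0.0257 -0.0695  0.0885]
 [ 0.0327  0.0718  0.1001]]
top bar 244 [0.0021 0.1031 0.1948] [[-0.0027 -0.1715  0.1898]
 [ 0.0079  0.1723  0.199 ]]
```

>>> step_arm([
  {"dp": [3, 0, 4], "twist": [0, 0, 0], "hand": -0.95},
  {"dp": [6, 0, 8], "twist": [0, 0, 0], "hand": -0.95},
  {"dp": [9, 0, 11], "twist": [0, 0, 0], "hand": -0.95},
  {"dp": [13, 0, 15], "twist": [0, 0, 0], "hand": -0.95},
  {"dp": [16, 0, 19], "twist": [0, 0, 0], "hand": -0.95},
])

```text
clock: 25.68
tool_pos: [0.561, 0.1366, 0.24]
eef_rot: [0.037, 0.938, -0.014, 0.345]
contact_force: [-0.6, 0.7, -5.7]
opening: 0.132
finger_force: 45.0
```

>>> step_arm([
  {"dp": [0, 0, 0], "twist": [0, 0, 0], "hand": -0.95},
])

```text
clock: 25.8
tool_pos: [0.561, 0.1365, 0.24]
eef_rot: [0.037, 0.938, -0.015, 0.344]
contact_force: [0.6, 0.1, -6.0]
opening: 0.129
finger_force: 45.0
```

```bash
python3 -c "from chk import *; chk('13')"
```

```text
25.8 [-0.4226  0.6073 -0.1378  2.3224  2.262   0.597  -1.2293] [0.561  0.1365 0.24  ] [ 0.6188  0.1325 -6.0387]
caddy in stand [-0.1147 -0.0228 -0.0411] [-0.0379 -0.0014  0.1148]
dp [-15.9   1.2 -19.6] twist [-0.002  0.    -0.001]
dp [ 0.3  1.3 -0.6] twist [-0.002  0.    -0.001]
dp [8.1 1.3 8.6] twist [-0.002  0.    -0.001]
wrist lip rel [0.0246 0.0186 0.0925] [[ 0.023  -0.0505  0.0853]
 [ 0.044   0.0603  0.0953]]
wrist bar 2960 [-0.002  -0.1135  0.192 ] [[-0.0036 -0.1593  0.1865]
 [ 0.0021  0.1662  0.1951]]
top lip rel [0.0293 0.013  0.0957] [[ 0.0258 -0.0696  0.0871]
 [ 0.0344  0.0731  0.1006]]
top bar 245 [0.0023 0.102  0.1949] [[-0.0025 -0.1715  0.1902]
 [ 0.0071  0.1726  0.1991]]
```

>>> step_arm([
  {"dp": [1.5, 0, 2], "twist": [0, 0, 0], "hand": -0.95},
  {"dp": [3, 0, 4], "twist": [0, 0, 0], "hand": -0.95},
  {"dp": [5, 0, 6], "twist": [0, 0, 0], "hand": -0.95},
  {"dp": [6.5, 0, 7.5], "twist": [0, 0, 0], "hand": -0.95},
])

```text
clock: 26.4
tool_pos: [0.561, 0.1366, 0.2304]
eef_rot: [0.037, 0.938, -0.014, 0.345]
contact_force: [-0.1, 0.8, -5.8]
opening: 0.133
finger_force: 45.0
```

>>> step_arm([
  {"dp": [1, 0, 1], "twist": [0, 0, 0], "hand": -0.95},
  {"dp": [1, 0, 1], "twist": [0, 0, 0], "hand": -0.95},
])

```text
clock: 26.65
tool_pos: [0.5609, 0.1366, 0.2291]
eef_rot: [0.037, 0.938, -0.014, 0.345]
contact_force: [-0.2, 0.4, -6.0]
opening: 0.128
finger_force: 45.0
```

```bash
python3 -c "from chk import *; chk('14')"
```

```text
26.65 [-0.4115  0.6338 -0.1569  2.3317  2.2875  0.631  -1.2598] [0.5609 0.1366 0.2291] [-0.1939  0.4322 -5.992 ]
caddy in stand [-0.1109 -0.0631 -0.0246] [-0.0379 -0.0012  0.1039]
dp [-23.    1.1 -27.8] twist [-0.002  0.001 -0.001]
dp [-6.8  1.2 -8.8] twist [-0.002  0.001 -0.001]
dp [1.  1.2 0.4] twist [-0.002  0.001 -0.001]
wrist lip rel [0.0245 0.0188 0.0924] [[ 0.0229 -0.0505  0.0853]
 [ 0.044   0.0603  0.0953]]
wrist bar 2847 [-0.002  -0.1109  0.192 ] [[-0.0035 -0.1551  0.1867]
 [ 0.0015  0.1615  0.1952]]
top lip rel [0.03   0.0119 0.0953] [[ 0.026  -0.0683  0.0877]
 [ 0.0354  0.0722  0.1015]]
top bar 247 [0.0023 0.1016 0.1949] [[-0.0024 -0.1728  0.1899]
 [ 0.0078  0.1728  0.1994]]
```

Still no contact, so I'll go on in small steps until the bar carries the weight.

>>> step_arm([
  {"dp": [0.6, 0, 0.8], "twist": [0, 0, 0], "hand": -0.95},
  {"dp": [0.6, 0, 0.8], "twist": [0, 0, 0], "hand": -0.95},
])

```text
clock: 27.0
tool_pos: [0.561, 0.1366, 0.2282]
eef_rot: [0.037, 0.938, -0.014, 0.345]
contact_force: [-0.6, 0.1, -5.6]
opening: 0.131
finger_force: 45.0
```

>>> step_arm([
  {"dp": [0.6, 0, 0.8], "twist": [0, 0, 0], "hand": -0.95},
  {"dp": [0.6, 0, 0.8], "twist": [0, 0, 0], "hand": -0.95},
])

```text
clock: 27.25
tool_pos: [0.5614, 0.1366, 0.2278]
eef_rot: [0.037, 0.938, -0.014, 0.345]
contact_force: [-2.0, 0.6, 0.0]
opening: 0.129
finger_force: 45.0
```

>>> step_arm([
  {"dp": [0.6, 0, 0.8], "twist": [0, 0, 0], "hand": -0.95},
  {"dp": [0.6, 0, 0.8], "twist": [0, 0, 0], "hand": -0.95},
])

```text
clock: 27.5
tool_pos: [0.5614, 0.1366, 0.2276]
eef_rot: [0.037, 0.937, -0.014, 0.346]
contact_force: [-5.9, -0.0, 7.0]
opening: 0.133
finger_force: 45.0
```

The bar carries the caddy now. I'll ease off slightly, release gently and retreat along the tool axis.

>>> step_arm([
  {"dp": [-0.4, 0, -0.5], "twist": [0, 0, 0], "hand": -0.95},
  {"dp": [-0.4, 0, -0.5], "twist": [0, 0, 0], "hand": -0.7},
  {"dp": [-0.4, 0, -0.5], "twist": [0, 0, 0], "hand": -0.6},
  {"dp": [-0.4, 0, -0.5], "twist": [0, 0, 0], "hand": -0.4},
  {"dp": [-0.4, 0, -0.5], "twist": [0, 0, 0], "hand": -0.3},
])

```text
clock: 28.12
tool_pos: [0.5612, 0.1366, 0.2269]
eef_rot: [0.037, 0.938, -0.014, 0.345]
contact_force: [0.5, -0.6, 0.3]
opening: 0.348
finger_force: 0.0
```

>>> step_arm([
  {"dp": [0, 0, -6], "twist": [0, 0, 0], "hand": -0.3},
  {"dp": [0, 0, -18], "twist": [0, 0, 0], "hand": -0.3},
  {"dp": [0, 0, -36], "twist": [0, 0, 0], "hand": -0.3},
  {"dp": [0, 0, -56], "twist": [0, 0, 0], "hand": -0.3},
  {"dp": [0, 0, -80], "twist": [0, 0, 0], "hand": -0.3},
])

```text
clock: 28.75
tool_pos: [0.5084, 0.1408, 0.2887]
eef_rot: [0.037, 0.938, -0.014, 0.345]
contact_force: [-0.6, 0.6, 0.2]
opening: 0.35
finger_force: 0.0
```

Run:
```python
from way import *
s=r.get_state(); print(s["clock"],s["q"],s["tool_pos"],s["opening"],s["contact_force"])
S=np.load("S.npy"); Si=np.linalg.inv(S)
p=snap("wrist","w15.png"); X=cloud(p).reshape(-1,3); Y=X@Si[:3,:3].T+Si[:3,3]
H=cv2.cvtColor(p["pixels"],cv2.COLOR_RGB2HSV).reshape(-1,3); g=(H[:,0]>55)&(H[:,0]<92)&(H[:,1]>90)&(abs(Y[:,1])<.12)
q=Y[g&(abs(Y[:,2]-.1975)<.01)&(Y[:,0]>-.03)&(Y[:,0]<.03)]; print("lip",len(q),np.percentile(q,[2,50,98],axis=0))
f=Y[g&(abs(Y[:,2]-.145)<.006)&(Y[:,0]<-.05)]; print("front rim",len(f),np.percentile(f,[2,50,98],axis=0),np.polyfit(f[:,1],f[:,0],1)[0],np.polyfit(f[:,1],f[:,2],1)[0])
for c in (.068,-.068):
    j=Y[(np.hypot(Y[:,0]+.04,Y[:,1]-c)<.03)&(Y[:,2]>.205)&(Y[:,2]<.225)]; print("jar",len(j),np.median(j,0))
```

```text
28.75 [-0.5353  0.4595 -0.0894  2.3972  2.1103  0.545  -1.1515] [0.5084 0.1408 0.2887] 0.3496670347943079 [-0.583   0.5722  0.1919]
lip 3069 [[-0.0162 -0.0526  0.188 ]
 [-0.0116  0.0124  0.1973]
 [ 0.0056  0.0636  0.1985]]
front rim 2724 [[-0.0685 -0.0952  0.1392]
 [-0.0668  0.0039  0.1439]
 [-0.0518  0.0954  0.1458]] 0.0026377652465640927 0.0014791780294222917
jar 1821 [-0.0498  0.0696  0.2099]
jar 1755 [-0.0444 -0.0646  0.2101]
```

View pics/w15.png

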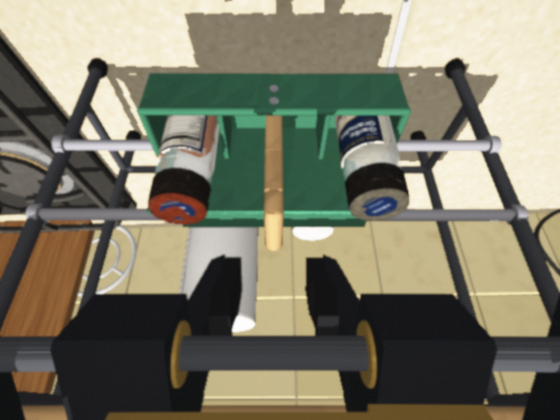

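The wrist picture shows the caddy hanging from the upper bar (row 213), level and square. Both jars are upright in their pockets at (185,180) and (375,175), and the gripper is clear. I'll hand the job in.

```bash
python3 -c "
from plant import r
print(r.finish_job())"
```

```text
the job is handed in; nothing more can be done
None
```

The green caddy hangs by its lip on the upper bar near the middle, level and square, with one spice jar upright in each pocket. The gripper was clear of it when I handed the job in at about 29 s of the 64 s allowed; no verdict was returned.

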